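Shim a transformer plate with a pry bar

ROBOT

A 6-joint arm with a two-finger parallel gripper is mounted at the origin on a cart in front of the work surface, level with it; the furniture and walls round the work are solid. World frame = base frame: x ahead of the robot, y to its left, z up, the work surface at z = 0. Lengths are in mm, angles in rad, forces in N, time in s.
With the tool pointing down it reaches from about 250 to 775 mm from the base axis. Payload 4 kg.
Tool frame: the origin (TCP) lies on the front face of the gripper's body, between the roots of the fingers; the fingertips stand 73 mm ahead of it and the grasp point (between the pads) lies 54 mm ahead of it; z points along the fingers, y is the direction in which the jaws open and shut (so a half turn about z gives the same grasp; the last joint's range is limited). The gripper opens to 85 mm and grips with 20 to 120 N. Pads are 22 mm wide; open, the fingers measure 114 mm over their backs; the gripper's body (76 mm by 85 mm) begins 54 mm behind the grasp point. The pads swing forward as they close: fully open they stand 13 mm farther back than shut.
Start: joints at [-1.309, 0.087, 1.371, -0, 1.684, -0.103], TCP at [196.216, -513.819, 303.941] pointing down, gripper open.
Joint ranges: [-3.1, 3.1], [-0.76, 2.03], [0.27, 2.55], [-1.08, 4.22], [0.17, 2.65], [-2.57, 2.57]. Speed limits (rad/s): [2.79, 2.79, 3.14, 3.14, 3.14, 3.14].

INTERFACE

Orientations are given as a unit quaternion [w, x, y, z].
In Python, from workcell import read_state, get_image, finish_job gives the robot as it stands.
- The arm moves only by the tool arm_command, never from a script. Its argument "rows" is a list that holds one entry, the list of rows, each a list of 7 numbers: the turn, a rotation vector about the world's x, y, z in degrees, then the shift along the world's x, y, z in mm, then the closure, from -1 (fully open) to 1 (shut), so that 0 is half open. In form: [[[rx, ry, rz, x, y, z, grip], ...]]. A call has 1 to 12 rows; each row is the pose to reach, as a shift and turn from the pose commanded when the call began; what a row does not reach only later rows make up. A row lasts 1/12 s, in which the tool goes at most 41.7 mm and 7.16 degrees, less where a joint would pass 70% of its speed; a pose out of reach is approached as far as the arm can. A call with a gripper value outside its range is refused whole. The fingers move at their own pace and stop on an object; the grip force is fixed at half the most. Time passes only in rows, so rows that repeat a pose let the fingers close. It gives the time, the measured TCP pose, the force and the opening at its end, in the units of the state.
- read_state(): the state, without advancing time (a new reading comes with each control period).
- get_image(name): name is "side" or "top"; returns a dict with "img" (384x512x3 uint8, red, green, blue), "depth" (384x512 float32, mm along the optical axis (not along the pixel's ray), 0 where there is no reading), "fx", "fy", "cx", "cy" (pixels), "R" (3x3) and "t" (3): a world point X has camera coordinates R X + t. Camera axes: x right, y down, z forward; pixel columns grow to the right and rows downward; lengths in mm; the calibration is good to about 2 mm. A picture is of the moment at which its call begins.
- finish_job(): hands the job in, once; it reports no verdict.
The state is a dict: "time": time; "joint_positions": joint angles; "qvel": joint speeds; "tau": joint torques, N m; "tcp_pos": TCP position; "tool_rot": TCP orientation; "wrist_force": force on the tool from outside, world axes, zero at the start; "torque": the same for the moment, N m; "gripper_width": finger opening in mm.
Only numpy, scipy, OpenCV 4.12 (cv2) and the standard library are available. Lean on these libraries where they do the work, as an engineer would, in place of code of your own. Each camera call takes 0.05 s, during which the arm holds its last target. There are 200 camera calls.

TASK

Level the heavy transformer's mounting plate: hook the toe of the pry bar under the plate's front edge over the fulcrum, lever the plate up by pressing the grip down until the bar snaps under the spring catch, and let go of the bar. Slide the slotted shim along the pedestal under the raised plate, slot round the stud, until you feel it meet the hidden stop, and press it home against it for a moment, firmly but gently. Then lift the bar out of the catch so that the plate settles on the shim, and lay the bar flat on the open bench, without disturbing the other things.

Things in the scene. Friction and masses are not known exactly. Their poses are not given: they have to be found in the camera images.
- mount: Fixed dark pedestals and rear hinge brackets under the plate. Origin on the bench below the middle of the plate's front edge; x points from that edge to the rear hinge, y left, z up. The shim pedestal is a box, flat top 60 mm above the bench, x from -50 to +38 mm, y from -70 to -20 mm: 50 mm of it stand out as a ledge in front of the plate.
- stud: Fixed upright steel stud, 8 mm thick, from the shim pedestal's top up through the plate (mount x 14, y -45 mm). Origin on its axis at that top, 60 mm above the bench; x as the mount's. In front of its foot, hidden under the plate, sits a firm adjustable stop 9 mm wide that meets the slot's closed end; its setting varies: the home shim's origin lies 1 to 10 mm in front of the stud's axis. It must be felt.
- plate_edge (a point): Middle of the lower front edge of the hinged grey plate (120 mm deep, 180 wide, 16 thick) that carries a transformer; together 5.5 kg, +-20 %. Its underside is 60 mm above the bench when down. Axes as the mount's when down.
- plate (a joint): Lift angle of the plate about its rear hinge (110 mm behind the front edge, 60 mm above the bench), rad: 0 down, grows as the front edge rises, end stop 0.25. Held by the caught bar about 0.10 to 0.125; resting on the home shim about 0.06 to 0.075. Falls back by its weight, 20 to 30 N at the bar's toe.
- lever_rest: Fixed steel rest in front of the plate, left of its middle: a fulcrum ridge and, 75 mm behind, a spring catch on a base plate 5 mm thick (x -92 to +20 mm, y -30 to +30 mm). Origin on the bench under the ridge; x points to the plate, y left, z up.
- pry_bar: Steel pry bar, 205 mm long, 0.35 kg. Origin under the rubber grip near the centre of mass; x points to the toe, z up. Grip: x -45 to +25 mm, 16 mm wide, 32 mm high, flat sides. Round shank 10 mm thick, axis 14 mm above the origin. In use its x = 120 mm lies on the fulcrum, the toe reaches 40 mm past it, the catch takes x = 45 mm. Starts on the left bench (a 20 mm gap parts the benches).
- pry_toe (a point): End of the bar's flat toe, on the shank's axis, at bar x = 160 mm. The toe is 30 mm long, 16 mm wide, 5 mm thick.
- shim: Slotted steel shim, 6 mm thick, 36 wide, 78 long, 0.12 kg. Origin on its underside on the slot's middle line; x points to the slot's open end, z up. Slot 13 mm wide, closed end at x = -4 mm, open end at x = 18 mm; tail end at x = -60 mm. Starts flat on the bench, right of the plate.
- reel: Bystander: reel of solder wire standing on its flange, 56 mm wide, 58 mm high.
- tin: Bystander: round tin, 41 mm wide, 18 mm high.
- cutters: Bystander: side cutters, 126 mm long.
- driver: Bystander: small screwdriver, 151 mm long.
- fulcrum_top (a point): Top of the fulcrum ridge, 57 mm above the bench: a round ridge (radius 6 mm) along y between two cheeks 32 mm apart that rise to 75 mm. Axes as the lever rest's. To pass over the ridge and under the plate's edge the bar must come in about 0.35 rad toe down.
- catch_mid (a point): Middle of the catch, 52 mm above the bench: two round white noses (radius 6 mm) 5 mm apart that yield sideways, between housings 42 mm apart, 20 mm long, 67 mm high. The shank snaps down past them (8 to 18 N at the grip), is then held with its axis 45 mm above the bench there, and snaps out when the grip is pulled up (4 to 12 N). A rubber stop ends its way down at 36 mm.
- shim_fin (a point): Top middle of the shim's upright gripping fin, 40 mm above its underside at shim x = -46 mm; the fin is 28 mm long (x), 12 mm thick (y), 34 mm high.
There are look-alikes about, which are no part of the job. What is shaped like the shim but purple is not meant.

How it is judged:
By the outcome, as a careful person would: the job done as asked, in the order asked, and still so for the second after the job is handed in, with the robot touching nothing.
It also fails if it takes over 72 s, if anything falls off the work surface, if the arm or the gripper's body presses on something with over 40 N, if the wrist force passes 120 N, or if a joint passes its speed limit or range.

## Working session

There is one attempt and no reset: what is moved stays moved. The work goes in short steps, Python scripts to look and compute and a tool call to move; the robot and the scene stay as the last step left them, time stands still between calls to the robot, and variables do not carry over. Pictures are saved under pics/ and viewed, about 8 in all and at most 12, crops included, and the job is handed in when it is done.

Besides the shell and the picture viewer there is one more tool, called as name(argument=value, ...), one argument or row to a line, values as JSON. arm_command: Moves the arm, as the interface text tells. Its arguments: {"type":"object","properties":{"rows":{"type":"array","items":{"type":"array","items":{"type":"array","items":{"type":"number"}}}}},"required":["rows"]}

```bash
mkdir -p pics; ls; cat > h.py <<'E'
import numpy as np, cv2
from workcell import read_state, get_image
def snap(name,fn,crop=None,scale=1):
    d=get_image(name); np.savez(''+name+'.npz',**d)
    save(d,fn,crop,scale); return d
def save(d,fn,crop=None,scale=1):
    im=d['img'][:,:,::-1]
    if crop: im=im[crop[1]:crop[3],crop[0]:crop[2]]
    im=cv2.resize(im,None,fx=scale,fy=scale,interpolation=cv2.INTER_CUBIC)
    cv2.imwrite('pics/'+fn,im)
def load(name): return dict(np.load(''+name+'.npz'))
def px(d,u,v,z=None,plane=None):
    r=np.array([(u-d['cx'])/d['fx'],(v-d['cy'])/d['fy'],1.0])
    if plane is not None:
        o=-d['R'].T@d['t']; w=d['R'].T@r; return o+w*(plane-o[2])/w[2]
    if z is None: z=d['depth'][int(round(v)),int(round(u))]
    return d['R'].T@(r*z-d['t'])
def proj(d,X):
    c=d['R']@np.array(X,float)+d['t']; return d['fx']*c[0]/c[2]+d['cx'],d['fy']*c[1]/c[2]+d['cy']
E
python3 - <<'E'
from h import *
a=snap('top','t1.png',None,1.5); b=snap('side','s1.png',None,1.5)
for d in(a,b): print(d['fx'],d['cx'],d['cy'],-d['R'].T@d['t'],d['R'][2])
print(read_state())
E
```

```text
pics
490.5592896622493 257.94679660098404 186.4587874104715 [ 372.78870148    7.39738419 1672.83397469] [ 0.09822907  0.01412373 -0.9950636 ]
371.59141145779034 249.89927792595105 188.33092472924974 [140.46417364 843.37312057 752.67194029] [ 0.34750462 -0.72849109 -0.59037384]
{'time': 0.1, 'joint_positions': array([-1.30910341e+00,  8.79183475e-02,  1.37212907e+00, -1.29414604e-05,
        1.68362013e+00, -1.03073800e-01]), 'qvel': array([-1.00276342e-05, -3.04772095e-03, -3.53716035e-03,  5.29440111e-05,
        1.09377552e-03, -2.21804372e-03]), 'tau': array([ 2.15591368e-03, -3.53015649e+01, -3.14217567e+01, -1.47609721e-04,
        7.98626861e-03,  1.24796523e-05]), 'tcp_pos': array([ 196.12779337, -513.51074376,  302.82250695]), 'tool_rot': array([-1.03367443e-03,  9.83413809e-01,  1.81373107e-01, -8.86031993e-05]), 'wrist_force': array([-0.56824373, -0.94327965, -0.07855194]), 'torque': array([-0.02072187, -0.01296982,  0.03062542]), 'gripper_width': 85.27671253450688}
```

View pics/t1.png

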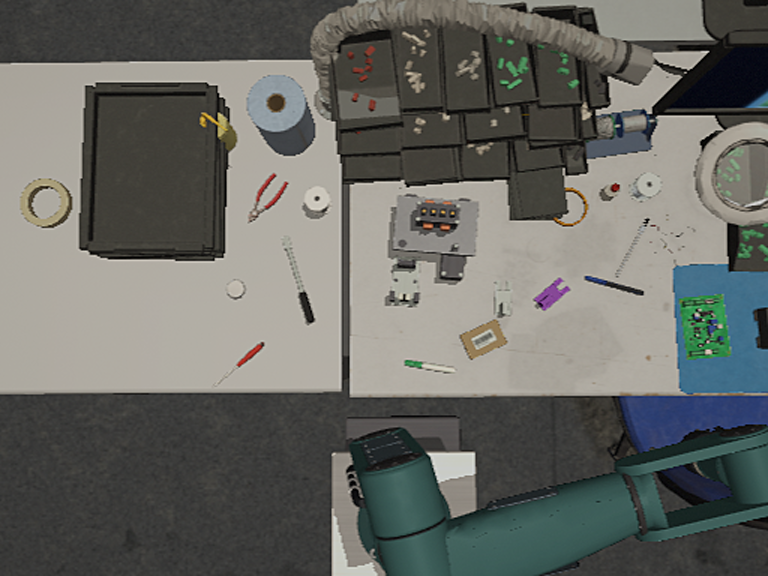

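View pics/s1.png

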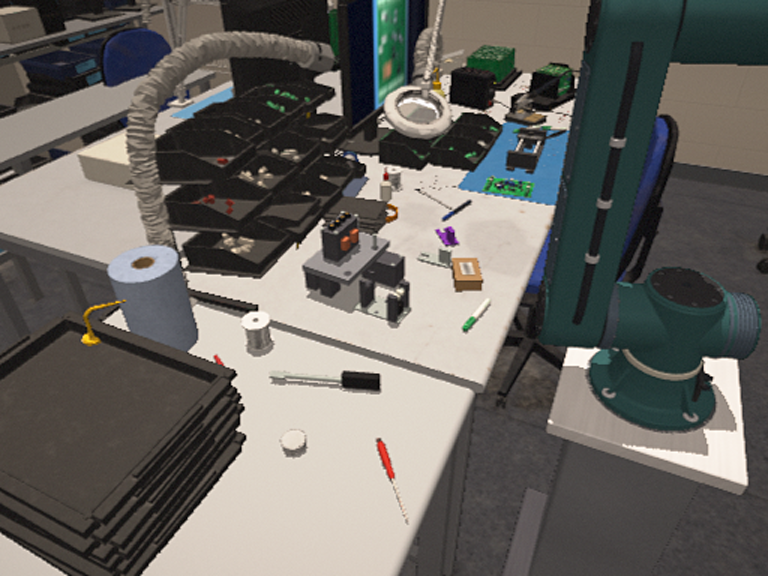

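Top view: plate with transformer at (435,225), lever rest at (405,284), pedestal ledge (452,267), the grey shim (503,298), the purple look-alike (552,293), pry bar grip (307,308) and toe (287,238). Now enlarged crops.

```bash
python3 - <<'E'
from h import *
a=load('top'); save(a,'t1c.png',(180,120,350,225),4.7)
b=load('side'); save(b,'s1c.png',(170,130,330,270),4.2)
E
```

```text
(no output)
```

View pics/t1c.png

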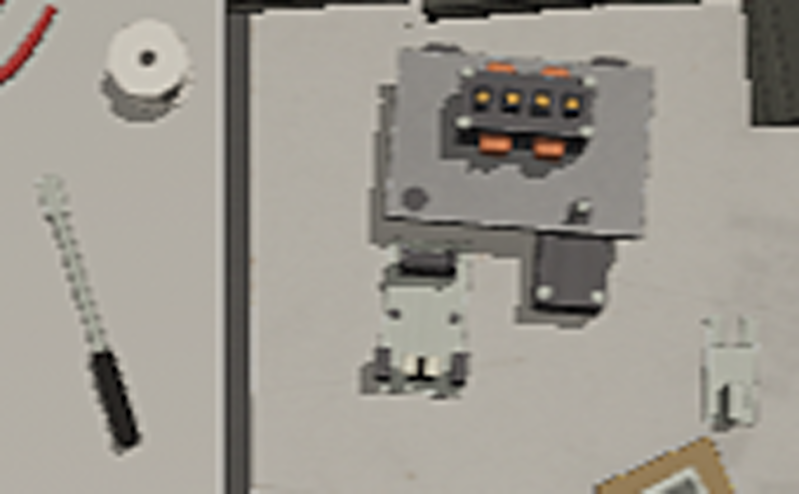

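View pics/s1c.png

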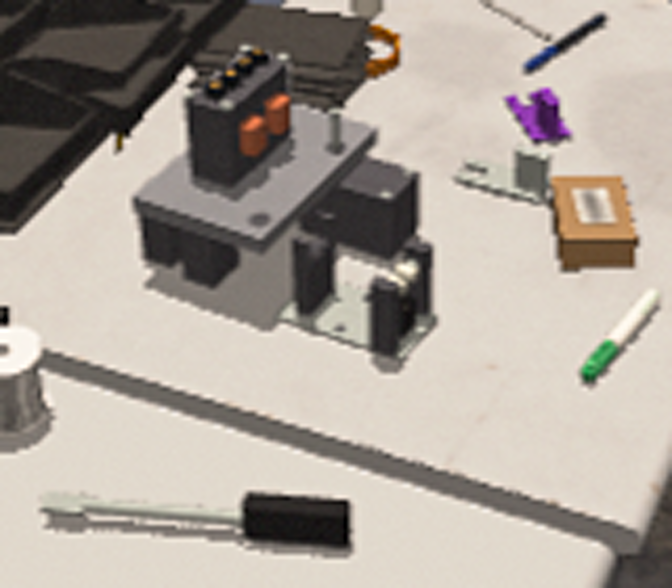

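```bash
cat >> h.py <<'E'
def cloud(d):
    v,u=np.mgrid[0:384,0:512]; z=d['depth']
    P=np.stack([(u-d['cx'])/d['fx']*z,(v-d['cy'])/d['fy']*z,z],-1)
    P=(P-d['t'])@d['R']; P[z==0]=np.nan; return P
def rect(d,lo,hi,P=None):
    P=cloud(d) if P is None else P
    m=np.all((P>lo)&(P<hi),-1); Q=P[m]
    r=cv2.minAreaRect(Q[:,:2].astype(np.float32)); return len(Q),np.round(Q.mean(0),1),np.round(np.array(r[0]),1),np.round(r[1],1),round(r[2],1)
E
python3 - <<'E'
from h import *
a=load('top'); b=load('side')
C=lambda x,y,z: np.round(px(a,180+x/4.7,120+y/4.7,plane=z),1)
for n,x,y,z in [('plFL',385,216,76),('plFR',642,237,76),('plRL',400,48,76),('plRR',653,68,76),('stud?',582,208,90),('ledgeR',608,310,60),('ledgeL',534,310,60),
 ('cheekL',400,252,75),('cheekR',455,252,75),('cheekL2',400,275,75),('cheekR2',455,275,75),('noseMid',421,367,52),('houseL',382,370,67),('houseR',458,372,67),('baseFL',384,290,5),('baseFR',466,293,5),
 ('gripRear',126,446,24),('gripFront',102,352,24),('toe',48,180,14),('shimL',707,318,6),('shimR',742,318,6),('tailL',703,422,6),('tailR',755,425,6),('fin',728,395,40)]: print(n,C(x,y,z))
D=lambda x,y,z: np.round(px(b,170+x/4.2,130+y/4.2,plane=z),1)
print('SIDE')
for n,x,y,z in [('plFL',262,243,76),('plFR',378,128,76),('plRL',135,202,76),('ledgeFL',370,250,60),('ledgeFR',416,178,60),('houseL',388,285,67),('houseR',420,245,67),('nose',405,268,52),('cheekL',305,242,75),
 ('gripRear',348,508,24),('gripFront',248,500,24),('toe',42,502,14),('shimprong',458,178,6),('prong2',478,165,6),('finT1',520,155,40),('finT2',547,158,40)]: print(n,D(x,y,z))
for nm,d in(('top',a),('side',b)):
    P=cloud(d)
    for n,lo,hi in [('plate',[380,-200,70],[700,60,80]),('bar',[250,80,5],[520,180,50]),('shimfin',[300,-240,20],[420,-120,50]),('shimall',[330,-240,3],[480,-140,50]),('house',[330,-60,60],[400,60,75]),('reel',[400,60,40],[600,200,70])]:
        try: print(nm,n,*rect(d,np.array(lo),np.array(hi),P))
        except Exception as e: print(n,e)
E
```

```text
plFL [598.   16.5  76. ]
plFR [ 581.4 -162.5   76. ]
plRL [717.2   4.9  76. ]
plRR [ 700.9 -172.6   76. ]
stud? [ 600.2 -120.    90. ]
ledgeR [ 532.  -139.4   60. ]
ledgeL [532.5 -87.5  60. ]
cheekL [572.6   6.2  75. ]
cheekR [572.3 -32.1  75. ]
cheekL2 [556.5   6.4  75. ]
cheekR2 [556.1 -31.9  75. ]
noseMid [493.7  -7.8  52. ]
houseL [490.8  19.6  67. ]
houseR [488.9 -33.4  67. ]
baseFL [553.7  18.1   5. ]
baseFR [550.9 -41.5   5. ]
gripRear [441.1 203.6  24. ]
gripFront [508.7 221.   24. ]
toe [635.7 262.2  14. ]
shimL [ 530.9 -215.8    6. ]
shimR [ 530.6 -241.1    6. ]
tailL [ 455.5 -211.2    6. ]
tailR [ 453.  -248.6    6. ]
fin [ 472.8 -224.9   40. ]
SIDE
plFL [589.6  27.7  76. ]
plFR [ 574.8 -152.5   76. ]
plRL [703.2  18.9  76. ]
ledgeFL [521.9 -15.8  60. ]
ledgeFR [ 527.2 -119.    60. ]
houseL [489.1  26.5  67. ]
houseR [486.5 -27.7  67. ]
nose [493.3 -15.4  52. ]
cheekL [561.6  12.7  75. ]
gripRear [442.1 201.   24. ]
gripFront [504.2 220.6  24. ]
toe [632.5 268.4  14. ]
shimprong [ 524.3 -208.3    6. ]
prong2 [ 515.7 -234.1    6. ]
finT1 [ 471.8 -213.2   40. ]
finT2 [ 449.6
[... 250 characters left out ...]
   24.3] [ 405.1 -189.9] [ 98.4 150.2] 89.1
top house 0 [nan nan nan] [0. 0.] [0. 0.] 0.0
top reel 0 [nan nan nan] [0. 0.] [0. 0.] 0.0
side plate 740 [629.2 -53.8  73.9] [627.3 -71.3] [181.6 139. ] 86.3
side bar 0 [nan nan nan] [0. 0.] [0. 0.] 0.0
side shimfin 275 [ 391.5 -168.4   29.5] [ 399.  -177.1] [60.6 92.6] 25.1
side shimall 411 [ 410.2 -183.4   26.1] [ 412.1 -193. ] [ 77.  144.9] 43.6
side house 0 [nan nan nan] [0. 0.] [0. 0.] 0.0
side reel 0 [nan nan nan] [0. 0.] [0. 0.] 0.0h.py:27: RuntimeWarning: Mean of empty slice.
  r=cv2.minAreaRect(Q[:,:2].astype(np.float32)); return len(Q),np.round(Q.mean(0),1),np.round(np.array(r[0]),1),np.round(r[1],1),round(r[2],1)
  ret = um.true_divide(
```

```bash
python3 - <<'E' 2>/dev/null
from h import *
a=load('top'); b=load('side')
C=lambda x,y,z: np.round(px(a,180+(x+.5)/4.7-.5,120+(y+.5)/4.7-.5,plane=z),1)
for n,x,y,z in [('plFL',385,216,76),('plFR',642,237,76),('plRL',400,48,76),('plRR',653,68,76),('ledgeR',608,310,60),('ledgeL',534,310,60)]: print(n,C(x,y,z))
for nm,d in(('top',a),('side',b)):
    P=cloud(d)
    for n,lo,hi in [('grip',[420,180,22],[650,290,45]),('bar',[420,180,6],[660,290,45]),('shimfin',[440,-260,30],[500,-195,45]),('shimall',[440,-260,3],[545,-195,45]),('houseL',[470,5,58],[515,50,72]),('houseR',[470,-60,58],[515,-20,72]),('cheeks',[535,-45,66],[585,30,80]),('ridge',[535,-45,48],[590,30,80]),('base',[470,-60,2],[590,40,12]),('ledge',[520,-150,50],[580,-75,66]),('box',[340,-230,12],[440,-120,45])]:
        try: print(nm,n,*rect(d,np.array(lo),np.array(hi),P))
        except Exception as e: print(n,'none')
P=cloud(a)
# z map around lever rest
v0,u0=map(int,(120+330/4.7,180+370/4.7))
for v in range(170,202): print(v,np.round(P[v,264],0)[0],[int(z) for z in P[v,258:284,2]])
E
```

```text
plFL [599.3  17.8  76. ]
plFR [ 582.7 -161.2   76. ]
plRL [718.5   6.2  76. ]
plRR [ 702.2 -171.3   76. ]
ledgeR [ 533.4 -138.1   60. ]
ledgeL [533.9 -86.2  60. ]
top grip 120 [493.  219.7  30.4] [539.  233.9] [198.2  16.5] 17.1
top bar 380 [536.7 233.4  17.5] [541.6 234.8] [108.4 233.9] 89.6
top shimfin 37 [ 466.3 -223.3   37.9] [ 458.1 -219. ] [20.  55.2] 57.3
top shimall 301 [ 491.8 -227.6   10.9] [ 491.8 -227.9] [ 64.5 103.5] 89.6
top houseL 24 [497.9  20.7  66.5] [498.   17.2] [19.7 16.6] 89.8
top houseR 21 [493.9 -31.1  65.6] [494.5 -30.5] [10. 17.] 88.4
top cheeks 10 [569.3  -3.5  72.4] [569.8  -9.8] [39.4 10. ] 89.3
top ridge 53 [570.4 -10.4  58.4] [570.8 -10. ] [40.1 14. ] 87.0
top base 448 [532.2 -10.4   5.6] [530.  -10.2] [ 96. 120.] 89.5
top ledge 198 [ 557.7 -112.2   59.6] [ 558.4 -112. ] [50.  44.9] 84.9
top box 485 [ 400.4 -178.8   32.9] [ 401.3 -180.5] [60.4 90.4] 23.9
side grip 155 [473.  218.7  28.7] [474.  216.6] [68.5 18.7] 17.1
side bar 462 [516.4 233.2  19.3] [538.4 237. ] [203.9  20.9] 16.7
side shimfin 31 [ 466.1 -223.3   35.3] [ 459.1 -222.5] [19.3 42.3] 70.2
[... 237 characters left out ...]
7] [568.8  -8.2] [45.7 14.2] 86.4
side ridge 80 [568.   -7.7  59.9] [570.1 -12.1] [25.4 51.6] 17.1
side base 210 [532.1   0.8   4.5] [532.5  -5.3] [ 68.3 109.9] 81.0
side ledge 149 [ 555.3 -106.5   56.8] [ 556.2 -109.5] [47.5 54.3] 0.2
side box 356 [ 396.  -168.5   28.2] [ 399.4 -178.6] [60.5 95.5] 24.7
170 594.0 [-5, -2, -3, 2, -2, -4, 3, -2, -4, 0, -2, 1, -1, 0, 0, -1, -2, 0, 3, 3, 4, -4, 1, 3, 0, -1]
171 590.0 [1, 2, -3, 3, -1, 9, 6, 8, 6, 2, 2, 5, 2, 6, 7, 4, 3, -1, -6, 4, -3, 4, -1, -4, -6, 1]
172 588.0 [7, -1, 1, 0, 6, 2, -4, 81, 1, 1, 5, 0, 7, 7, 4, 2, 0, 6, 4, 8, 8, 13, 2, 4, 0, 3]
173 574.0 [0, 7, 0, 3, 2, 2, 78, 80, 52, 55, 55, 52, 58, 59, 52, 52, 7, 10, 73, 0, 7, 11, -4, 0, -1, 0]
```

arm_command(
  rows=[
    [[0,0,-2,35,91,0,-0.2],[0,0,-4,70,182,0,-0.2],[0,0,-4,105,274,0,-0.2],[0,0,-4,140,365,0,-0.2],[0,0,-4,140,365,0,-0.2],[0,0,-4,140,365,0,-0.2],[0,0,-4,140,365,0,-0.2],[0,0,-4,140,365,0,-0.2],[0,0,-4,140,365,0,-0.2],[0,0,-4,140,365,0,-0.2],[0,0,-4,140,365,0,-0.2],[0,0,-4,140,365,0,-0.2]],
  ],
)

```text
time: 1.1
tcp_pos: [336.2, -148.2, 303.7]
tool_rot: [0.0, 0.989, 0.148, -0.0]
wrist_force: [0.2, -1.3, 0.1]
gripper_width: 51.2
```

arm_command(
  rows=[
    [[0,0,0,139,364,-90,-0.2],[0,0,0,139,364,-90,-0.2],[0,0,0,139,364,-90,-0.2],[0,0,0,139,364,-90,-0.2],[0,0,0,139,364,-90,-0.2],[0,0,0,139,364,-90,-0.2],[0,0,0,139,364,-90,-0.2],[0,0,0,139,364,-90,-0.2],[0,0,0,139,364,-90,-0.2],[0,0,0,139,364,-130,-0.2],[0,0,0,139,364,-160,-0.2],[0,0,0,139,364,-160,-0.2]],
  ],
)

```text
time: 2.1
tcp_pos: [471.7, 213.5, 134.6]
tool_rot: [0.002, 0.989, 0.147, -0.009]
wrist_force: [-1.8, -1.8, -1.7]
gripper_width: 51.4
```

arm_command(
  rows=[
    [[0,0,0,0,0,-30,-0.2],[0,0,0,0,0,-55,-0.2],[0,0,0,0,0,-67,-0.2],[0,0,0,0,0,-67,-0.2],[0,0,0,0,0,-67,1],[0,0,0,0,0,-67,1],[0,0,0,0,0,-67,1],[0,0,0,0,0,-67,1],[0,0,0,0,0,-67,1],[0,0,0,0,0,-67,1],[0,0,0,0,0,-67,1],[0,0,0,0,0,-67,1]],
  ],
)

```text
time: 3.1
tcp_pos: [476.8, 215.6, 79.6]
tool_rot: [-0.0, 0.989, 0.147, 0.003]
wrist_force: [-0.3, -0.6, 5.9]
gripper_width: 14.7
```

```bash
python3 -c "
from h import *
s=read_state();print(s['tcp_pos'],s['tool_rot'],s['wrist_force'],s['torque'],s['gripper_width'])"
```

```text
[476.80880801 215.55211511  79.57326754] [-5.75725073e-05  9.89127156e-01  1.47040862e-01  2.53995950e-03] [-0.28448873 -0.55443667  5.92367188] [-0.15576342 -0.01156177 -0.04555058] 14.678783502545855
```

arm_command(
  rows=[
    [[0,0,0,0,0,10,1],[0,0,0,0,0,30,1],[0,0,0,0,0,60,1],[0,0,0,0,0,90,1],[0,0,0,0,0,110,1],[0,0,0,0,0,120,1],[0,0,0,0,0,120,1],[0,0,0,0,0,120,1],[0,0,0,0,0,120,1]],
  ],
)

```text
time: 3.85
tcp_pos: [474.0, 214.8, 194.5]
tool_rot: [0.0, 0.989, 0.147, -0.002]
wrist_force: [-0.1, -0.7, -4.2]
gripper_width: 14.9
```

```bash
python3 -c "
from h import *
s=read_state();print(s['tcp_pos'],s['tool_rot'],s['wrist_force'],s['torque'],s['gripper_width'])
b=get_image('side'); np.savez('side2.npz',**b); a=get_image('top'); np.savez('top2.npz',**a)
P=cloud(b); print(rect(b,np.array([430,190,100]),np.array([680,300,160]),P)); print(proj(b,[540,235,134]),proj(a,[540,235,134]))
A=cv2.resize(b['img'][130:330,150:350,::-1],None,fx=2.5,fy=2.5); B=cv2.resize(a['img'][110:230,170:290,::-1],None,fx=2.5,fy=2.5)
M=np.zeros((500,800,3),np.uint8); M[:500,:500]=A; M[:300,500:800]=B; cv2.imwrite('pics/c2.png',M)
"
```

```text
[473.99195983 214.80133971 194.53783395] [ 4.64319401e-04  9.89133115e-01  1.47003876e-01 -2.30775476e-03] [-0.0872171  -0.69843595 -4.24765546] [ 0.03527256  0.08603698 -0.06118115] 14.891564210613224
(509, array([509.3, 231.8, 132.4]), array([533.1, 240.6]), array([203.3,  38.9]), 19.8)
(np.float64(211.81621510453311), np.float64(218.0297872610965)) (np.float64(192.83287793785524), np.float64(182.2593169461312))
```

View pics/c2.png

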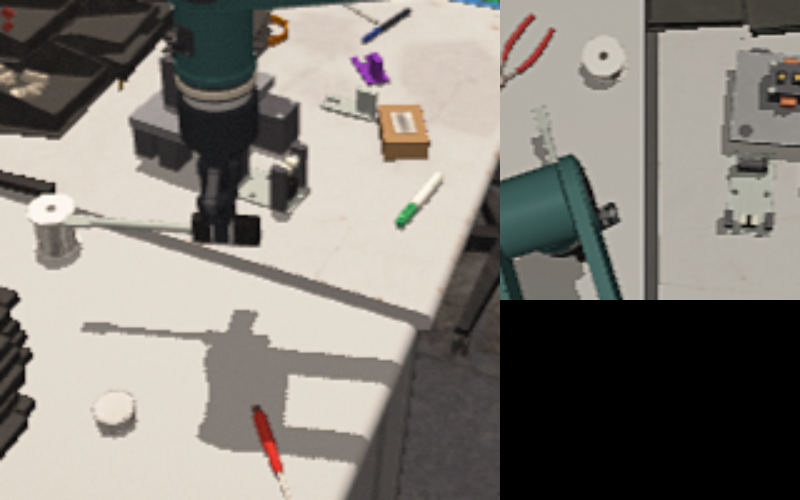

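```bash
python3 -c "
from h import *
b=load('side2');P=cloud(b)
def m(p): return 50*0+ (p[0]-150+.5)*2.5-.5,(p[1]-130+.5)*2.5-.5
o=np.array([482.2,217.3,128.9]);u=np.array([.9568,.2907,0])
for x in(160,130,100,60,25,-45): print(x,np.round(m(proj(b,o+u*x)),1))
print('grip bottom', np.round(m(proj(b,o+u*-45+[0,0,-14])),1),'top',np.round(m(proj(b,o+u*-45+[0,0,18])),1))
cv2.imwrite('pics/c3.png',cv2.resize(b['img'][195:240,178:260,::-1],None,fx=9,fy=9,interpolation=cv2.INTER_CUBIC))
M=cloud(b); m2=(M[...,2]>105)&(M[...,2]<150)&(M[...,1]>222)&(M[...,0]>520)&(M[...,0]<660)
Q=M[m2]; t=(Q[:,0]-o[0])*u[0]+(Q[:,1]-o[1])*u[1]; print(len(Q),np.polyfit(t,Q[:,2],1),t.max(), np.polyfit(Q[:,0],Q[:,1],1))
"
```

```text
160 [ 61.7 217.1]
130 [ 89.8 219.3]
100 [118.1 221.6]
60 [156.1 224.6]
25 [189.8 227.2]
-45 [257.9 232.6]
grip bottom [258.1 242.9] top [257.7 219. ]
3923 [5.68827718e-02 1.18685301e+02] 306.0146755222132 [  0.5079654  238.20239335]
```

View pics/c3.png

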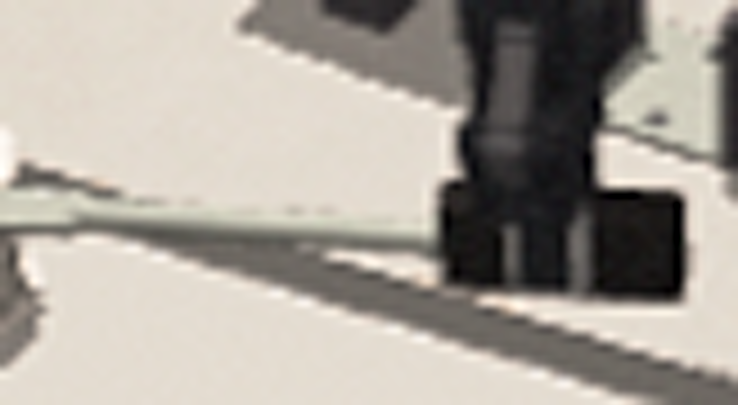

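```bash
cat >> h.py <<'E'
from scipy.spatial.transform import Rotation as Ro
F=np.array([569.5,-10.8]); PSI=np.radians(-3.7); GX=-7.; GZ=79.6-14
def tcp_bar(th,s=120.,c=0.,back=0.,lift=0.):
    """toe-down pitch th, bar x=s over ridge, clearance c; back: withdrawn along axis"""
    ax=np.array([np.cos(th),-np.sin(th)]); n=np.array([np.sin(th),np.cos(th)])
    p=np.array([0,51.])+n*(11+c)          # axis point at ridge (bar x=s)
    p=p+ax*(GX-s-back)+n*GZ+np.array([0,lift])
    return np.array([F[0]+np.cos(PSI)*p[0],F[1]+np.sin(PSI)*p[0],p[1]])
def rot_bar(th,yaw=PSI): return Ro.from_euler('ZY',[yaw,th])
E
python3 -c "
from h import *
cur=np.array([475.216,215.181,196.941])
T=tcp_bar(.36,c=1.5,back=60,lift=25)
print(T,T-cur,(rot_bar(.36)*rot_bar(0,np.radians(16.9)).inv()).as_rotvec(degrees=True))
for k in [dict(back=60),dict(back=30),dict(back=0)]: print(k,tcp_bar(.36,c=1.5,**k)-T)
"
```

```text
[422.30735808  -1.28147883 214.96882355] [ -52.90864192 -216.46247883   18.02782355] [ -2.38345446  20.59959499 -20.37608091]
{'back': 60} [  0.   0. -25.]
{'back': 30} [ 28.01838172  -1.81186747 -35.568227  ]
{'back': 0} [ 56.03676345  -3.62373494 -46.136454  ]
```

arm_command(
  rows=[
    [[-0.2,2,-2,-5,-20,10,1],[-0.5,5,-5,-13,-50,18,1],[-0.9,8,-8,-21,-85,25,1],[-1.2,11,-11,-29,-120,30,1],[-1.5,14,-14,-37,-150,30,1],[-1.9,17,-17,-45,-180,28,1],[-2.2,19,-19,-50,-203,25,1],[-2.4,20.6,-20.4,-53,-216,20,1],[-2.4,20.6,-20.4,-53,-216.5,20,1],[-2.4,20.6,-20.4,-53,-216.5,20,1],[-2.4,20.6,-20.4,-53,-216.5,20,1],[-2.4,20.6,-20.4,-53,-216.5,20,1]],
  ],
)

```text
time: 4.95
tcp_pos: [422.4, -0.5, 217.0]
tool_rot: [-0.006, 0.983, -0.031, -0.179]
wrist_force: [1.1, -0.6, -2.1]
gripper_width: 15.0
```

```bash
python3 -c "
from h import *
s=read_state();print(s['tcp_pos'],s['wrist_force'],s['torque'],s['gripper_width'],s['joint_positions'])
q=s['tool_rot'];R=Ro.from_quat([q[1],q[2],q[3],q[0]]).as_matrix();x=R[:,0];print('yaw',np.degrees(np.arctan2(x[1],x[0])),'pitch',-np.arcsin(x[2]))
b=get_image('side'); np.savez('side2.npz',**b); a=get_image('top'); np.savez('top2.npz',**a)
cv2.imwrite('pics/c4.png',np.hstack([cv2.resize(b['img'][130:250,190:290,::-1],None,fx=4,fy=4,interpolation=cv2.INTER_CUBIC),cv2.resize(a['img'][110:230,220:320,::-1],None,fx=4,fy=4,interpolation=cv2.INTER_CUBIC)]))
"
```

```text
[422.36074674  -0.47146671 216.95247914] [ 1.10519352 -0.60257433 -2.07467097] [-0.06064339 -0.33053255  0.00337192] 15.00036544902025 [-0.12297997  0.04436925  1.62237335 -0.0215866   1.83359089  1.50922773]
yaw -3.6216441652828117 pitch 0.35937811454043295
```

View pics/c4.png

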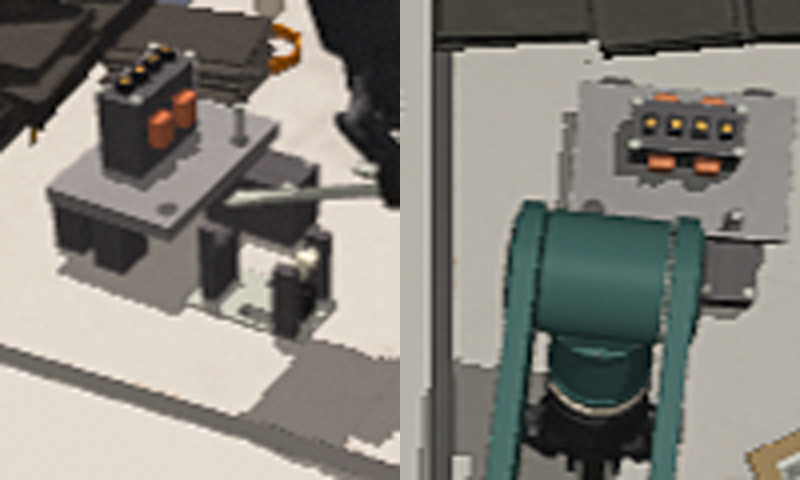

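```bash
python3 -c "
from h import *
b=load('side2')
def bar(T,th,x):
    ax=np.array([np.cos(PSI)*np.cos(th),np.sin(PSI)*np.cos(th),-np.sin(th)]); n=np.array([np.sin(th)*np.cos(PSI),np.sin(th)*np.sin(PSI),np.cos(th)])
    return np.array(T)-n*GZ+ax*(x-GX)
for x in(160,130,100,60):
    X=bar([422.36,-.47,216.95],.36,x); u,v=proj(b,X); print(x,np.round(X,1),(u-190+.5)*4-.5,(v-130+.5)*4-.5)
for n,X in [('ridge',[*F,57]),('catch',[494.7,-6,52]),('cheekL rear top',[*(F+[0,19]),75]),('plFL top',[599.3,17.8,76]),('plFL bot',[599.3,17.8,60]),('houseL',[494.7,19,67]),('houseR',[494.7,-31,67])]:
    u,v=proj(b,X); print(n,(u-190+.5)*4-.5,(v-130+.5)*4-.5)
"
```

```text
160 [555.3  -9.1  96.7] 230.75114712310074 196.05001781754117
130 [527.2  -7.3 107.3] 262.66667024256446 194.1944727191477
100 [499.2  -5.4 117.9] 295.56984544363354 192.28150625335002
60 [461.9  -3.  132. ] 341.05800181449035 189.6368582156864
ridge 216.5401536165707 231.94643488964107
catch 300.8441790656059 263.0132603861588
cheekL rear top 205.39905199887107 226.45617625110162
plFL top 165.6563578717247 223.14166620523895
plFL bot 166.61584510682985 239.64100265436298
houseL 288.1371713787373 265.5913184453533
houseR 313.40264545958325 230.05482191218698
```

arm_command(
  rows=[
    [[0,0,0,0,0,-10,1],[0,0,0,0,0,-20,1],[0,0,0,0,0,-27,1],[0,0,0,7,-0.4,-29.6,1],[0,0,0,14,-0.9,-32.3,1],[0,0,0,21,-1.4,-35,1],[0,0,0,28,-1.8,-37.6,1],[0,0,0,35,-2.2,-40.2,1],[0,0,0,40,-2.6,-42.1,1],[0,0,0,42,-2.7,-42.8,1],[0,0,0,42,-2.7,-42.8,1],[0,0,0,42,-2.7,-42.8,1]],
  ],
)

```text
time: 6.05
tcp_pos: [464.2, -4.0, 174.1]
tool_rot: [-0.006, 0.983, -0.032, -0.179]
wrist_force: [0.6, -1.2, -3.7]
gripper_width: 14.9
```

```bash
cat >> h.py <<'E'
def st():
    s=read_state();q=s['tool_rot'];x=Ro.from_quat([q[1],q[2],q[3],q[0]]).as_matrix()[:,0]
    print('t',round(s['time'],2),'tcp',np.round(s['tcp_pos'],1),'F',np.round(s['wrist_force'],1),'T',np.round(s['torque'],2),'w',round(s['gripper_width'],1),'yaw',round(np.degrees(np.arctan2(x[1],x[0])),2),'pitch',round(-np.arcsin(x[2]),3)); return s
E
python3 -c "
from h import *
st()
print(tcp_bar(.36,c=1.5,back=15))
b=get_image('side'); np.savez('side2.npz',**b)
cv2.imwrite('pics/c5.png',cv2.resize(b['img'][150:220,210:290,::-1],None,fx=8,fy=8,interpolation=cv2.INTER_CUBIC))
"
```

```text
t 6.05 tcp [464.2  -4.  174.1] F [ 0.6 -1.2 -3.7] T [-0.03 -0.28  0.  ] w 14.9 yaw -3.73 pitch 0.361
[464.33493066  -3.99928003 174.11648305]
```

View pics/c5.png

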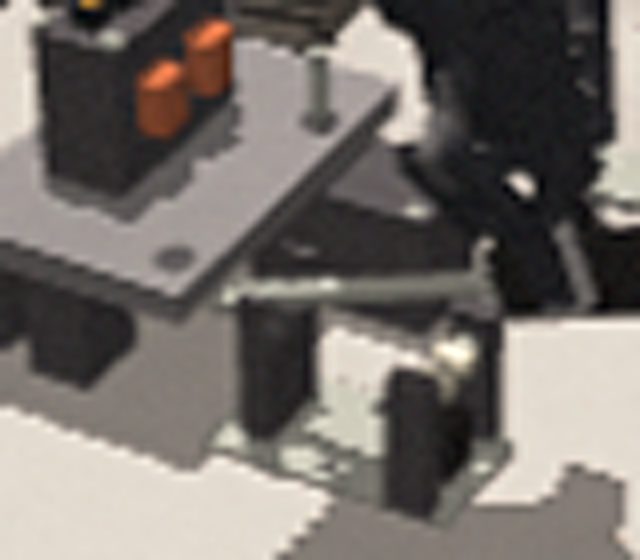

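arm_command(
  rows=[
    [[0,0,0,2.5,-0.2,-1,1],[0,0,0,5,-0.3,-1.9,1],[0,0,0,7.5,-0.5,-2.8,1],[0,0,0,10,-0.6,-3.8,1],[0,0,0,12,-0.8,-4.5,1],[0,0,0,14,-0.9,-5.3,1],[0,0,0,14,-0.9,-5.3,1],[0,0,0,14,-0.9,-5.3,1]],
  ],
)

```text
time: 6.77
tcp_pos: [478.3, -4.9, 168.7]
tool_rot: [-0.006, 0.983, -0.032, -0.179]
wrist_force: [0.0, 0.0, -5.2]
gripper_width: 14.9
```

```bash
python3 -c "
from h import *
st()
T0=tcp_bar(.36,c=1.5)
import numpy as np
for th in (.3,.2,.1,0,-.1,-.2,-.23,-.26): print(th,np.round(tcp_bar(th,c=0)-T0,1),'rot',np.round((rot_bar(th)*rot_bar(.36).inv()).as_rotvec(degrees=True),1))
"
```

```text
t 6.77 tcp [478.3  -4.9 168.7] F [ 0.   0.  -5.2] T [-0.03 -0.26  0.01] w 14.9 yaw -3.73 pitch 0.36
0.3 [-7.3  0.5 -7.1] rot [-0.2 -3.4  0. ]
0.2 [-17.9   1.2 -17.5] rot [-0.6 -9.1  0. ]
0.1 [-27.3   1.8 -28.9] rot [ -1.  -14.9   0. ]
0 [-35.6   2.3 -41.2] rot [ -1.3 -20.6   0. ]
-0.1 [-42.6   2.8 -54.3] rot [ -1.7 -26.3   0. ]
-0.2 [-48.2   3.1 -68. ] rot [ -2.1 -32.    0. ]
-0.23 [-49.7   3.2 -72.2] rot [ -2.2 -33.7   0. ]
-0.26 [-51.    3.3 -76.5] rot [ -2.3 -35.4  -0. ]
```

arm_command(
  rows=[
    [[-0.2,-3.4,0,-7.3,0.5,-7.1,1],[-0.4,-6.2,0,-12.6,0.8,-12.3,1],[-0.6,-9.1,0,-17.9,1.2,-17.5,1],[-0.8,-12,0,-22.6,1.5,-23.2,1],[-1,-14.9,0,-27.3,1.8,-28.9,1],[-1.2,-17.8,0,-31.5,2,-35,1],[-1.3,-20.6,0,-35.6,2.3,-41.2,1],[-1.3,-20.6,0,-35.6,2.3,-41.2,1],[-1.3,-20.6,0,-35.6,2.3,-41.2,1]],
  ],
)

```text
time: 7.52
tcp_pos: [442.0, -2.5, 128.7]
tool_rot: [-0.0, 0.999, -0.032, -0.0]
wrist_force: [-1.7, 0.4, 1.4]
gripper_width: 15.3
```

```bash
python3 -c "
from h import *
st(); print(tcp_bar(0))
b=get_image('side'); np.savez('side2.npz',**b)
cv2.imwrite('pics/c6.png',cv2.resize(b['img'][150:220,210:290,::-1],None,fx=8,fy=8,interpolation=cv2.INTER_CUBIC))
"
```

```text
t 7.52 tcp [442.   -2.5 128.7] F [-1.7  0.4  1.4] T [0.04 0.67 0.06] w 15.3 yaw -3.72 pitch 0.0
[442.76471648  -2.60439685 127.6       ]
```

View pics/c6.png

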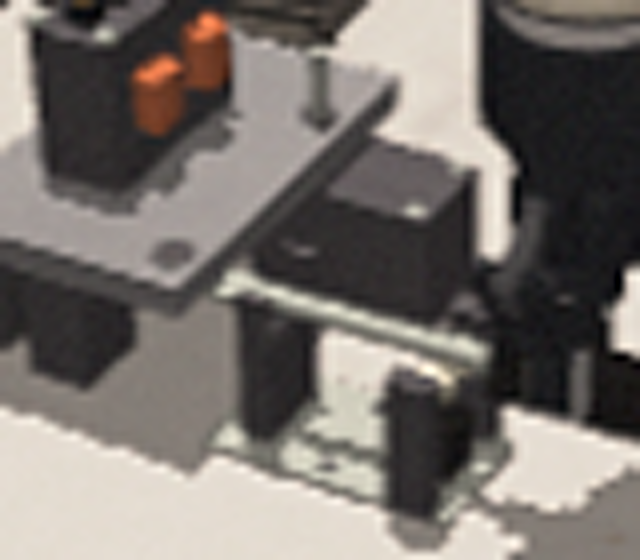

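arm_command(
  rows=[
    [[-0.2,-2.9,0,-3.6,0.3,-6.6,1],[-0.4,-5.7,0,-7,0.5,-13.1,1],[-0.6,-8.6,0,-10,0.7,-20,1],[-0.8,-11.4,0,-12.6,0.8,-26.8,1],[-0.8,-11.4,0,-12.6,0.8,-26.8,1],[-0.8,-11.4,0,-12.6,0.8,-26.8,1]],
  ],
)

```text
time: 8.07
tcp_pos: [428.7, -1.1, 100.6]
tool_rot: [0.003, 0.995, -0.032, 0.098]
wrist_force: [-8.7, 3.6, 3.7]
gripper_width: 14.9
```

```bash
python3 -c "
from h import *
st(); print(tcp_bar(-.2))
P=cloud(get_image('top'));m=(P[...,2]>66)&(P[...,2]<105)&(P[...,0]>590)&(P[...,0]<715)&(P[...,1]>-165)&(P[...,1]<5)
Q=P[m];c,s=np.cos(np.radians(-5.4)),np.sin(np.radians(-5.4))
mx=(Q[:,0]-591)*c+(Q[:,1]+71.7)*s; k=(mx<35)|(mx>95)
p=np.polyfit(mx[k],Q[k,2],1);r=abs(np.polyval(p,mx)-Q[:,2])<6;print(p,np.polyfit(mx[r],Q[r,2],1),r.sum())
"
```

```text
t 8.07 tcp [428.7  -1.1 100.6] F [-8.7  3.6  3.7] T [0.53 0.55 0.31] w 14.9 yaw -3.7 pitch -0.196
[430.10463392  -1.78570604 100.84209485]
[-0.08982984 86.61010362] [-0.09292372 86.91641011] 1113
```

arm_command(
  rows=[
    [[0,-1.7,0,-1.5,0.1,-4.2,1],[-0.1,-3.4,0,-2.8,0.2,-8.5,1],[-0.1,-4.6,0,-3.5,0.2,-11.5,1],[-0.2,-5.7,0,-4.3,0.3,-14.2,1],[-0.2,-5.7,0,-4.3,0.3,-14.2,1]],
  ],
)

```text
time: 8.53
tcp_pos: [424.5, -1.1, 86.6]
tool_rot: [0.003, 0.989, -0.032, 0.147]
wrist_force: [-8.5, 2.9, 5.9]
gripper_width: 15.0
```

```bash
cat >> h.py <<'E'
def plate():
    P=cloud(get_image('top'));m=(P[...,2]>66)&(P[...,2]<105)&(P[...,0]>590)&(P[...,0]<715)&(P[...,1]>-165)&(P[...,1]<5)
    Q=P[m];c,s=np.cos(np.radians(-5.4)),np.sin(np.radians(-5.4))
    mx=(Q[:,0]-591)*c+(Q[:,1]+71.7)*s; k=(mx<35)|(mx>95)
    p=np.polyfit(mx[k],Q[k,2],1);r=abs(np.polyval(p,mx)-Q[:,2])<6; print('plate',-np.polyfit(mx[r],Q[r,2],1)[0],r.sum())
E
python3 -c "
from h import *
st(); print(tcp_bar(-.3)); plate()"
```

```text
t 8.53 tcp [424.5  -1.1  86.6] F [-8.5  2.9  5.9] T [0.35 0.8  0.36] w 15.0 yaw -3.69 pitch -0.295
[425.83549519  -1.50963322  86.64770882]
plate 0.12412324773814615 1131
```

arm_command(
  rows=[
    [[0,-1.5,0,-1,0,-5,1],[-0.1,-3,0,-2,0.1,-9,1],[-0.1,-3,0,-2,0.1,-9,1],[-0.1,-3,0,-2,0.1,-9,1]],
  ],
)

```text
time: 8.92
tcp_pos: [424.5, -1.3, 83.6]
tool_rot: [0.004, 0.984, -0.031, 0.175]
wrist_force: [-34.8, 4.0, 46.6]
gripper_width: 15.1
```

```bash
python3 -c "
from h import *
st(); plate();plate()"
```

```text
t 8.92 tcp [424.5  -1.3  83.6] F [-34.8   4.   46.6] T [0.35 2.9  0.53] w 15.1 yaw -3.59 pitch -0.351
plate 0.12757862048838053 1121
plate 0.12568253581810374 1133
```

arm_command(
  rows=[
    [[0,1.5,0,1,0,4,1],[0.1,3,0,2,-0.1,8,1],[0.1,4.5,0,3,-0.1,12,1],[0.1,5.5,0,3.6,-0.2,14,1],[0.1,5.5,0,3.6,-0.2,14,1],[0.1,5.5,0,3.6,-0.2,14,1]],
  ],
)

```text
time: 9.52
tcp_pos: [427.4, -1.2, 92.4]
tool_rot: [0.004, 0.992, -0.032, 0.126]
wrist_force: [-7.0, 2.9, 4.1]
gripper_width: 15.1
```

```bash
python3 -c "
from h import *
st(); plate();plate()"
```

```text
t 9.52 tcp [427.4  -1.2  92.4] F [-7.   2.9  4.1] T [0.44 0.2  0.26] w 15.1 yaw -3.66 pitch -0.253
plate 0.10806030336166317 1136
plate 0.10693160724713763 1129
```

arm_command(
  rows=[
    [[0,0.5,0,0.3,0,1.5,1],[0,1,0,0.6,0,3,1],[0.1,1.5,0,0.8,0,4,1],[0.1,1.5,0,0.8,0,4,1],[0.1,1.5,0,0.8,0,4,1]],
  ],
)

```text
time: 10.03
tcp_pos: [428.3, -0.9, 96.0]
tool_rot: [0.003, 0.993, -0.032, 0.113]
wrist_force: [-3.4, 4.1, 2.1]
gripper_width: 15.0
```

```bash
python3 -c "
from h import *
st(); plate();plate()
b=get_image('side'); np.savez('side2.npz',**b)
cv2.imwrite('pics/c7.png',cv2.resize(b['img'][150:220,210:290,::-1],None,fx=8,fy=8,interpolation=cv2.INTER_CUBIC))"
```

```text
t 10.03 tcp [428.3  -0.9  96. ] F [-3.4  4.1  2.1] T [ 0.67 -0.03  0.2 ] w 15.0 yaw -3.72 pitch -0.227
plate 0.09242997423351841 1137
plate 0.09551133772276302 1138
```

View pics/c7.png

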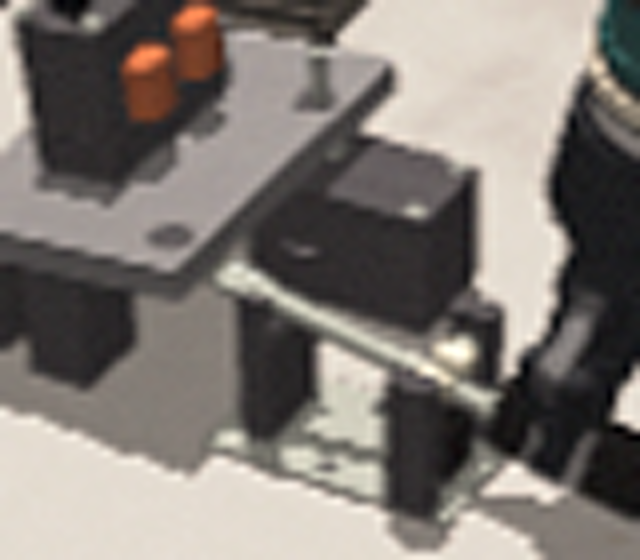

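```bash
python3 -c "
from h import *
b=load('side2'); a=load('top')
import h
h.get_image=lambda n:a
h.plate()
for th in (-.1,-.14,-.18,-.22,-.26):
    n=np.array([np.sin(th),np.cos(th)]);ax=np.array([np.cos(th),-np.sin(th)]);p=np.array([0,51.])+11*n
    o=[]
    for x in (160,130,120,45,30):
        q=p+ax*(x-120);X=[F[0]+np.cos(PSI)*q[0],F[1]+np.sin(PSI)*q[0],q[1]]
        u,v=proj(b,X);o.append((round((u-210+.5)*8),round((v-150+.5)*8)))
    print(th,o)
for n,X in [('noseR',[494.1,-14.5,52]),('noseL',[495.2,2.5,52]),('houseL',[494.7,19,67]),('houseR',[494.7,-31,67]),('plFLbot .09',[599.5,17.8,60+9.9]),('.12',[599.5,17.8,60+13.2])]:
    u,v=proj(b,X); print(n,round((u-210+.5)*8),round((v-150+.5)*8))
"
```

```text
plate -0.005139567486844773 1158
-0.1 [(189, 261), (254, 287), (276, 296), (444, 363), (479, 376)]
-0.14 [(190, 258), (255, 286), (277, 296), (445, 369), (479, 384)]
-0.18 [(192, 256), (256, 286), (278, 296), (444, 375), (478, 391)]
-0.22 [(193, 253), (257, 286), (279, 297), (444, 381), (478, 398)]
-0.26 [(195, 251), (259, 286), (280, 297), (443, 387), (477, 405)]
noseR 453 355
noseL 433 379
houseL 417 372
houseR 468 301
plFLbot .09 173 300
.12 172 293
```

arm_command(
  rows=[
    [[0,0.3,0,0.1,0,1,1],[0,0.6,0,0.3,0,2,1],[0,0.9,0,0.5,0,3,1],[0,0.9,0,0.5,0,3,1],[0,0.9,0,0.5,0,3,1]],
  ],
)

```text
time: 10.6
tcp_pos: [428.7, -1.4, 98.8]
tool_rot: [0.004, 0.994, -0.032, 0.106]
wrist_force: [-1.4, 4.5, 0.5]
gripper_width: 14.7
```

```bash
python3 -c "
from h import *
st(); plate();plate();plate()"
```

```text
t 10.6 tcp [428.7  -1.4  98.8] F [-1.4  4.5  0.5] T [0.72 0.08 0.46] w 14.7 yaw -3.67 pitch -0.213
plate 0.0950414580736325 1113
plate 0.09357704295804409 1127
plate 0.09203282066202385 1131
```

arm_command(
  rows=[
    [[0,0.3,0,0.1,0,1,1],[0,0.6,0,0.3,0,2,1],[0,0.6,0,0.3,0,2,1],[0,0.6,0,0.3,0,2,1]],
  ],
)

```text
time: 11.08
tcp_pos: [428.8, -1.5, 100.7]
tool_rot: [0.004, 0.994, -0.032, 0.101]
wrist_force: [-1.2, 4.4, -1.4]
gripper_width: 15.1
```

```bash
python3 -c "
from h import *
st(); plate();plate();plate()"
```

```text
t 11.08 tcp [428.8  -1.5 100.7] F [-1.2  4.4 -1.4] T [0.75 0.23 0.51] w 15.1 yaw -3.67 pitch -0.202
plate 0.08708530980567669 1126
plate 0.08037013895158512 1127
plate 0.0786471928484589 1132
```

arm_command(
  rows=[
    [[0,-1.5,-0.5,-1,1.2,-4,1],[0,-3,-1,-2,2.5,-8,1],[-0.1,-4.5,-1,-3,2.5,-12,1],[-0.1,-6,-1,-4,2.5,-16,1],[-0.2,-7,-1,-4.5,2.5,-19,1],[-0.2,-7,-1,-4.5,2.5,-19,1],[-0.2,-7,-1,-4.5,2.5,-19,1]],
  ],
)

```text
time: 11.82
tcp_pos: [424.7, 0.6, 84.2]
tool_rot: [0.006, 0.986, -0.04, 0.162]
wrist_force: [-13.2, 5.0, 18.5]
gripper_width: 15.0
```

```bash
python3 -c "
from h import *
st(); plate();plate();plate()"
```

```text
t 11.82 tcp [424.7   0.6  84.2] F [-13.2   5.   18.5] T [0.63 1.46 0.48] w 15.0 yaw -4.72 pitch -0.326
plate 0.11694219655305493 1131
plate 0.12169202924207706 1117
plate 0.12430714448313858 1114
```

arm_command(
  rows=[
    [[0,1,0,0.6,0,3,1],[0,2,0,1.2,0,6,1],[0.1,3,0,1.8,0,9,1],[0.1,3.5,0,2.1,0,10.5,1],[0.1,3.5,0,2.1,0,10.5,1],[0.1,3.5,0,2.1,0,10.5,1]],
  ],
)

```text
time: 12.47
tcp_pos: [425.9, 0.4, 92.2]
tool_rot: [0.006, 0.991, -0.041, 0.131]
wrist_force: [-4.5, 3.7, 2.0]
gripper_width: 14.6
```

```bash
python3 -c "
from h import *
st(); plate();plate();plate()
b=get_image('side'); np.savez('side2.npz',**b)
cv2.imwrite('pics/c8.png',cv2.resize(b['img'][168:218,235:285,::-1],None,fx=11,fy=11,interpolation=cv2.INTER_CUBIC))"
```

```text
t 12.47 tcp [4.259e+02 4.000e-01 9.220e+01] F [-4.5  3.7  2. ] T [0.36 0.54 0.4 ] w 14.6 yaw -4.68 pitch -0.262
plate 0.10213604776738501 1134
plate 0.0972565708201001 1140
plate 0.10421636392109106 1149
```

View pics/c8.png

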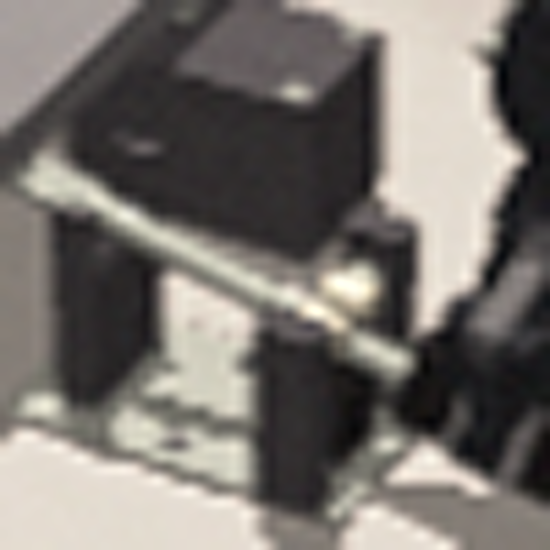

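arm_command(
  rows=[
    [[0,0,0,0,0,0,0.45],[0,0,0,0,0,0,0.4],[0,0,0,0,0,0,0.4],[0,0,0,0,0,0,0.4],[0,0,0,0,0,0,0.4]],
  ],
)

```text
time: 13.08
tcp_pos: [426.8, 0.6, 92.4]
tool_rot: [0.006, 0.99, -0.041, 0.132]
wrist_force: [0.5, -0.3, 0.1]
gripper_width: 25.5
```

```bash
python3 -c "
from h import *
st(); plate();plate();plate();plate()
b=get_image('side'); np.savez('side3.npz',**b)"
```

```text
t 13.08 tcp [426.8   0.6  92.4] F [ 0.5 -0.3  0.1] T [ 0.01  0.11 -0.02] w 25.5 yaw -4.74 pitch -0.265
plate 0.09951941650528903 1139
plate 0.10061025804539646 1130
plate 0.09754124595742816 1112
plate 0.09858350273308669 1111
```

arm_command(
  rows=[
    [[0,0,0,-2,0.2,8,0.2],[0,0,0,-7,0.6,26,0.2],[0,0,0,-14,1.1,52,0.2],[0,0,0,-20,1.6,75,0.2],[0,0,0,-23.5,1.9,100,0.2],[1,7,0,-23.5,1.9,120,0],[1.2,14,0,-23.5,1.9,120,0],[1.2,15,0,-23.5,1.9,120,0],[1.2,15,0,-23.5,1.9,120,0]],
  ],
)

```text
time: 14.08
tcp_pos: [403.8, 2.7, 212.1]
tool_rot: [0.0, 0.999, -0.041, 0.001]
wrist_force: [-0.1, 0.5, -0.6]
gripper_width: 42.7
```

```bash
python3 - <<'E'
from h import *
s=st();print(s['tool_rot'])
D={}
for n in('top','side'):
    L=[get_image(n) for _ in range(8)]; d=L[0]; d['depth']=np.median([l['depth'] for l in L],0); d['img']=np.mean([l['img'] for l in L],0).astype(np.uint8); np.savez(n+'m.npz',**d); P=cloud(d)
    for nm,lo,hi in [('fin',[435,-260,33],[500,-195,45]),('slab',[445,-265,3.5],[545,-195,12]),('plate',[585,-180,70],[720,30,95]),('bar',[380,-40,10],[480,40,60]),('ledge',[525,-150,54],[590,-70,66])]:
        try:
            m=np.all((P>lo)&(P<hi),-1); print(n,nm,*rect(d,np.array(lo),np.array(hi),P))
            if nm in('fin',): print(np.round(P[m],0).tolist())
        except Exception as e: print(nm,'none')
plate()
E
```

```text
t 14.08 tcp [403.8   2.7 212.1] F [-0.1  0.5 -0.6] T [0.   0.04 0.04] w 42.7 yaw -4.7 pitch -0.002
[ 3.80680105e-04  9.99158344e-01 -4.10024043e-02  1.12305025e-03]
top fin 45 [ 463.5 -222.    38.4] [ 456.4 -218.7] [21.9 58.5] 57.4
[[483.0, -223.0, 35.0], [483.0, -225.0, 41.0], [483.0, -229.0, 39.0], [483.0, -232.0, 42.0], [480.0, -223.0, 36.0], [480.0, -225.0, 39.0], [480.0, -229.0, 40.0], [479.0, -232.0, 40.0], [476.0, -222.0, 38.0], [476.0, -225.0, 41.0], [476.0, -229.0, 39.0], [476.0, -232.0, 39.0], [473.0, -222.0, 37.0], [473.0, -225.0, 41.0], [473.0, -229.0, 38.0], [473.0, -232.0, 40.0], [470.0, -222.0, 38.0], [469.0, -225.0, 42.0], [470.0, -229.0, 39.0], [469.0, -232.0, 41.0], [466.0, -222.0, 39.0], [466.0, -225.0, 38.0], [466.0, -228.0, 40.0], [466.0, -232.0, 40.0], [463.0, -222.0, 39.0], [463.0, -225.0, 41.0], [463.0, -228.0, 39.0], [463.0, -232.0, 41.0], [460.0, -222.0, 39.0], [460.0, -225.0, 40.0], [459.0, -228.0, 43.0], [460.0, -232.0, 38.0], [457.0, -222.0, 34.0], [456.0, -225.0, 42.0], [456.0, -228.0, 42.0], [456.0, -232.0, 39.0], [443.0, -205.0, 34.0], [440.0, -195.0, 
[... 306 characters left out ...]
op bar 17 [472.1  -2.8  48.4] [472.6  -2.4] [13.3 11. ] 87.6
top ledge 243 [ 562.4 -112.4   60.5] [ 562.6 -112.5] [49.9 52.4] 84.3
side fin 0 [nan nan nan] [0. 0.] [0. 0.] 0.0
[]
side slab 9 [ 517.4 -218.7    4.1] [ 497.7 -213.6] [24.1 80.2] 65.7
side plate 900 [634.2 -49.3  80.6] [648.6 -73.6] [180.  120.1] 84.0
side bar 246 [436.4   5.4  36.6] [4.402e+02 2.000e-01] [17.4 79.8] 85.5
side ledge 152 [ 561.7 -109.3   57.6] [ 563.1 -111. ] [50.5 56.1] 84.5
plate 0.10163244984716521 1132h.py:27: RuntimeWarning: Mean of empty slice.
  r=cv2.minAreaRect(Q[:,:2].astype(np.float32)); return len(Q),np.round(Q.mean(0),1),np.round(np.array(r[0]),1),np.round(r[1],1),round(r[2],1)
  ret = um.true_divide(
```

```bash
python3 - <<'E'
from h import *
for n in('topm','sidem'):
    d=load(n);P=cloud(d);m=(abs(P[...,0]-603)<22)&(abs(P[...,1]+118)<20)&(P[...,2]>80)
    Q=P[m];vv,uu=np.nonzero(m)
    A=np.c_[Q[:,:2],np.ones(len(Q))];k=abs(Q[:,2]-86)<4
    c=np.linalg.lstsq(A[k],Q[k,2],rcond=None)[0];r=Q[:,2]-A@c
    for q,u,v,e in zip(Q,uu,vv,r):
        if e>5: print(n,u,v,np.round(q,1),round(e,1),d['img'][v,u])
d=load('topm')
m=d['img'].astype(int)
print(proj(d,[601.2,-117.3,96]))
u0,v0=map(int,np.round(proj(d,[601.2,-117.3,96])))
for v in range(v0-5,v0+6): print(v,[int(x) for x in m[v,u0-6:u0+7].mean(-1)],u0-6)
# shim slab rows
P=cloud(d)
u1,v1=map(int,np.round(proj(d,[495,-229,6])))
for v in range(v1-14,v1+14): print(v,round(float(P[v,u1,0])),[int(x) for x in m[v,u1-9:u1+10].mean(-1)],[int(round(float(x))) for x in P[v,u1-9:u1+10,2]])
print(u1-9)
E
```

```text
topm 302 163 [ 601.1 -112.4  112. ] 25.9 [87 86 82]
topm 303 163 [ 601.  -115.6  112.5] 26.4 [163 165 152]
topm 304 163 [ 600.9 -118.7  112.9] 26.8 [187 189 179]
topm 302 164 [ 598.2 -112.5  110.3] 24.0 [76 73 69]
topm 303 164 [ 597.5 -115.4  114.4] 28.0 [156 158 145]
topm 304 164 [ 597.8 -118.7  112.1] 25.8 [158 159 146]
topm 302 165 [ 597.  -113.6   95.4] 9.1 [36 35 33]
topm 303 165 [ 596.2 -116.4  100.7] 14.2 [41 41 36]
sidem 248 156 [ 601.3 -113.3  109.4] 25.4 [166 161 154]
sidem 249 156 [ 598.6 -115.4  108.9] 24.7 [181 179 165]
sidem 250 156 [ 595.4 -116.3  109.2] 24.7 [173 169 158]
sidem 248 157 [ 601.  -112.6  106. ] 21.9 [131 126 122]
sidem 249 157 [ 597.  -112.   107.3] 22.8 [92 90 84]
sidem 250 157 [ 594.8 -115.   106.1] 21.6 [94 91 86]
sidem 248 158 [ 601.3 -113.1  101.8] 17.7 [135 131 125]
sidem 249 158 [ 596.4 -110.4  104.4] 19.9 [96 95 88]
sidem 250 158 [ 594.4 -114.1  102.9] 18.2 [98 95 90]
sidem 248 159 [ 600.7 -111.5   98.9] 14.8 [146 140 135]
sidem 249 159 [ 597.3 -112.1   99.4] 14.9 [107 105  98]
sidem 250 159 [ 594.8 -114.7   98.5] 13.9 [98 97 91]
sidem 248 160 [ 
[... 5102 characters left out ...]
, 39, 41, 39, 41, 8, 6, -1, -1, 0, 1, 3]
208 460 [171, 170, 172, 131, 150, 146, 95, 83, 69, 161, 185, 178, 175, 173, 150, 155, 172, 171, 172] [2, 1, 0, 5, 6, 6, 5, 17, 39, 40, 43, 38, 5, 3, 1, 2, 2, 1, 0]
209 456 [170, 170, 172, 143, 168, 159, 106, 90, 55, 61, 97, 144, 170, 174, 150, 156, 172, 170, 171] [0, 1, -2, 8, 6, 7, 5, 16, 34, 42, 42, 39, 10, 6, 0, 2, -2, -1, -1]
210 455 [169, 169, 170, 171, 171, 135, 93, 91, 84, 73, 114, 138, 138, 120, 147, 172, 171, 170, 170] [-1, 0, 5, 1, -1, 0, 1, 1, 1, -1, -3, 0, -1, 2, 0, 0, 0, 1, 4]
211 451 [169, 169, 169, 167, 166, 132, 91, 96, 95, 147, 171, 167, 168, 169, 171, 171, 171, 171, 171] [3, 1, 0, 1, 2, 0, 0, 1, 0, 1, 2, 0, 2, -1, 0, 0, -1, 0, 0]
326
```

arm_command(
  rows=[
    [[0,0,0.5,10,-34,0,0],[0,0,1,20,-70,0,0],[0,0,1.5,31,-108,0,0],[0,0,2.2,42,-146,0,0],[0,0,2.2,53,-184,-10,0],[0,0,2.2,62,-215,-30,0],[0,0,2.2,66.5,-230.5,-55,0],[0,0,2.2,66.5,-230.5,-80,0],[0,0,2.2,66.5,-230.5,-100,0],[0,0,2.2,66.5,-230.5,-113,0],[0,0,2.2,66.5,-230.5,-118,0],[0,0,2.2,66.5,-230.5,-118,0]],
  ],
)

```text
time: 15.93
tcp_pos: [468.7, -227.3, 92.4]
tool_rot: [-0.001, 1.0, -0.022, -0.001]
wrist_force: [0.3, 0.6, -0.1]
gripper_width: 42.8
```

arm_command(
  rows=[
    [[0,0,0,0,0,0,1],[0,0,0,0,0,0,1],[0,0,0,0,0,0,1],[0,0,0,0,0,0,1],[0,0,0,0,0,0,1],[0,0,0,0,0,0,1],[0,0,0,0,0,0,1]],
  ],
)

```text
time: 16.52
tcp_pos: [470.4, -228.2, 95.9]
tool_rot: [0.001, 1.0, -0.022, 0.002]
wrist_force: [-0.3, 0.1, 5.7]
gripper_width: 10.5
```

```bash
python3 -c "
from h import *
s=st();print(s['tool_rot'])"
```

```text
t 16.52 tcp [ 470.4 -228.2   95.9] F [-0.3  0.1  5.7] T [ 0.02  0.05 -0.  ] w 10.5 yaw -2.51 pitch -0.005
[ 0.00119028  0.99975761 -0.02186239  0.00231193]
```

arm_command(
  rows=[
    [[0,0,0,0,0,10,1],[0,0,0,0,0,30,1],[0,0,0,0,0,60,1],[0,0,0,2,10,85,1],[0,0,-1,6,30,95,1],[0,0,-2,12,56,95,1],[0,0,-3,18,82,95,1],[0,0,-3,23,105,90,1],[0,0,-3,26,118,82,1],[0,0,-3,26,120.3,78,1],[0,0,-3,26,120.3,78,1],[0,0,-3,26,120.3,78,1]],
  ],
)

```text
time: 17.52
tcp_pos: [495.0, -107.8, 171.8]
tool_rot: [0.001, 0.999, -0.048, 0.0]
wrist_force: [0.6, -0.7, -1.1]
gripper_width: 10.5
```

```bash
python3 - <<'E'
from h import *
s=st();plate()
D={}
for n in('top','side'):
    L=[get_image(n) for _ in range(6)]; d=L[0]; d['depth']=np.median([l['depth'] for l in L],0); d['img']=np.mean([l['img'] for l in L],0).astype(np.uint8); np.savez(n+'m.npz',**d); D[n]=d
d=D['top']; P=cloud(d);m=d['img'].astype(int)
# predicted shim: origin from TCP
T=s['tcp_pos'];ex=np.array([np.cos(np.radians(-5.5)),np.sin(np.radians(-5.5)),0]);ey=np.array([-ex[1],ex[0],0])
O=T+46*ex;O[2]=T[2]-95.9+6
for nm,x,y in [('tipL',18,18),('tipR',18,-18),('slot',18,0),('slotend',-4,0),('L-20',-20,18),('R-20',-20,-18)]: print(nm,np.round(O+ex*x+ey*y,1),'top',np.round(proj(d,O+ex*x+ey*y),1),'side',np.round(proj(D['side'],O+ex*x+ey*y),1))
u1,v1=map(int,np.round(proj(d,O)))
for v in range(v1-9,v1+9): print(v,[int(x) for x in m[v,u1-10:u1+11].mean(-1)],[int(round(float(x))) if x==x else -9 for x in P[v,u1-10:u1+11,2]])
print(u1-10)
cv2.imwrite('pics/c9.png',np.hstack([cv2.resize(D[n]['img'][:,:,::-1][v:v+50,u:u+45],None,fx=8.8,fy=8.8,interpolation=cv2.INTER_CUBIC) for n,u,v in (('top',278,150),('side',240,150))]))
E
```

```text
t 17.52 tcp [ 495.  -107.8  171.8] F [ 0.6 -0.7 -1.1] T [-0.04 -0.01 -0.01] w 10.5 yaw -5.51 pitch -0.0
plate 0.09985795866543157 1103
tipL [560.5 -96.   81.9] top [296.5 176.7] side [257.2 168.2]
tipR [ 557.  -131.9   81.9] top [307.5 177.7] side [262.4 163.1]
slot [ 558.7 -114.    81.9] top [302.  177.2] side [259.8 165.6]
slotend [ 536.8 -111.8   81.9] top [301.5 183.9] side [265.6 167.3]
L-20 [522.6 -92.4  81.9] top [295.6 188.3] side [267.3 171.3]
R-20 [ 519.2 -128.2   81.9] top [306.6 189.3] side [272.4 166. ]
174 [83, 88, 86, 85, 85, 89, 62, 48, 75, 83, 81, 81, 80, 80, 79, 78, 78, 77, 76, 75, 75] [467, 467, 466, 467, 466, 467, 396, 461, 460, 462, 459, 459, 459, 459, 458, 458, 458, 457, 456, 455, 455]
175 [83, 95, 90, 89, 89, 91, 66, 66, 84, 84, 82, 82, 81, 81, 81, 80, 79, 79, 78, 78, 77] [466, 467, 468, 468, 467, 466, 430, 463, 463, 464, 461, 461, 461, 459, 460, 460, 459, 457, 458, 457, 455]
176 [95, 93, 92, 92, 95, 75, 40, 69, 88, 85, 83, 83, 82, 82, 82, 81, 81, 81, 80, 79, 79] [469, 467, 466, 467, 467, 465, 461, 461, 461, 463, 462, 463, 462, 462, 461, 461, 462, 459, 460, 459
[... 2236 characters left out ...]
, 86] [473, 470, 455, 456, 459, 460, 460, 460, 461, 462, 461, 462, 462, 462, 463, 462, 463, 463, 464, 464, 462]
189 [99, 72, 43, 65, 73, 72, 72, 73, 73, 75, 75, 76, 76, 77, 78, 78, 79, 80, 80, 82, 83] [472, 338, 454, 456, 458, 457, 456, 459, 458, 458, 460, 460, 462, 461, 462, 461, 462, 461, 462, 462, 460]
190 [97, 63, 49, 69, 69, 70, 71, 71, 71, 72, 73, 74, 75, 75, 76, 76, 77, 78, 78, 79, 80] [473, 422, 456, 454, 456, 456, 456, 456, 458, 457, 458, 458, 459, 461, 459, 462, 463, 462, 460, 461, 463]
191 [78, 47, 55, 65, 66, 66, 67, 68, 69, 71, 72, 71, 72, 73, 74, 74, 74, 76, 76, 77, 78] [473, 451, 453, 453, 453, 452, 455, 455, 456, 455, 457, 456, 459, 460, 459, 458, 460, 460, 462, 462, 463]
292
```

```bash
python3 - <<'E'
from h import *
d=load('sidem'); cv2.imwrite('pics/c10.png',cv2.resize(d['img'][:,:,::-1][140:190,235:290],None,fx=12,fy=12,interpolation=cv2.INTER_CUBIC))
E
```

```text
(no output)
```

View pics/c10.png

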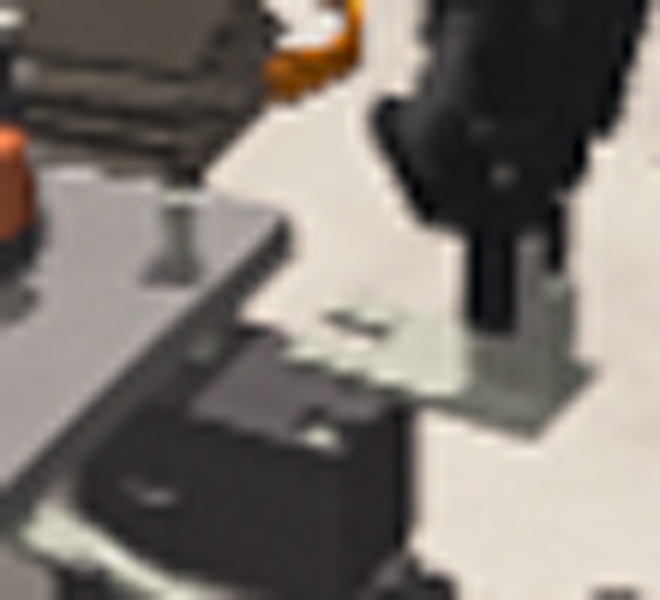

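arm_command(
  rows=[
    [[0,0,0,0,0,-6,1],[0,0,0,0,0,-11,1],[0,0,0,0,0,-14,1],[0,0,0,0,0,-15.5,1],[0,0,0,0,0,-16.5,1],[0,0,0,0,0,-16.5,1],[0,0,0,0,0,-16.5,1]],
  ],
)

```text
time: 18.75
tcp_pos: [495.7, -107.5, 155.9]
tool_rot: [0.0, 0.999, -0.048, 0.001]
wrist_force: [-1.6, 0.6, 1.0]
gripper_width: 10.5
```

```bash
python3 -c "
from h import *
st()"
```

```text
t 18.75 tcp [ 495.7 -107.5  155.9] F [-1.6  0.6  1. ] T [ 0.04  0.19 -0.05] w 10.5 yaw -5.51 pitch -0.002
```

arm_command(
  rows=[
    [[0,0,0,5,-0.5,0,1],[0,0,0,10,-1,0,1],[0,0,0,15,-1.4,0,1],[0,0,0,20,-1.9,0,1],[0,0,0,25,-2.4,0,1],[0,0,0,30,-2.9,0,1],[0,0,0,34,-3.3,0,1],[0,0,0,37,-3.6,0,1],[0,0,0,40,-3.9,0,1],[0,0,0,42,-4.1,0,1],[0,0,0,43,-4.2,0,1],[0,0,0,43,-4.2,0,1]],
  ],
)

```text
time: 19.75
tcp_pos: [539.0, -111.5, 156.0]
tool_rot: [0.0, 0.999, -0.048, 0.001]
wrist_force: [-2.4, 1.5, 5.0]
gripper_width: 10.0
```

```bash
python3 -c "
from h import *
st();plate()"
```

```text
t 19.75 tcp [ 539.  -111.5  156. ] F [-2.4  1.5  5. ] T [0.07 0.34 0.01] w 10.0 yaw -5.5 pitch -0.002
plate 0.0990753211489229 782
```

arm_command(
  rows=[
    [[0,0,0,1,-0.1,0.3,1],[0,0,0,2,-0.2,0.5,1],[0,0,0,3,-0.3,0.5,1],[0,0,0,4,-0.4,0.5,1],[0,0,0,4,-0.4,0.5,1]],
  ],
)

```text
time: 20.22
tcp_pos: [542.7, -111.9, 156.0]
tool_rot: [0.0, 0.999, -0.048, 0.001]
wrist_force: [-2.6, 0.0, 3.6]
gripper_width: 10.3
```

arm_command(
  rows=[
    [[0,0,0,1,-0.1,0,1],[0,0,0,2,-0.2,0,1],[0,0,0,3,-0.3,0,1],[0,0,0,3,-0.3,0,1]],
  ],
)

```text
time: 20.55
tcp_pos: [545.7, -112.2, 156.0]
tool_rot: [0.0, 0.999, -0.048, 0.001]
wrist_force: [-2.5, 1.8, 3.0]
gripper_width: 10.6
```

arm_command(
  rows=[
    [[0,0,0,1,-0.1,0,1],[0,0,0,2,-0.2,0,1],[0,0,0,3,-0.3,0,1],[0,0,0,3,-0.3,0,1]],
  ],
)

```text
time: 20.88
tcp_pos: [548.7, -112.6, 156.0]
tool_rot: [0.0, 0.999, -0.048, 0.001]
wrist_force: [-0.8, 1.4, 2.6]
gripper_width: 10.6
```

arm_command(
  rows=[
    [[0,0,0,1,-0.1,0,1],[0,0,0,2,-0.2,0,1],[0,0,0,2,-0.2,0,1]],
  ],
)

```text
time: 21.13
tcp_pos: [549.5, -112.6, 156.1]
tool_rot: [0.0, 0.999, -0.048, -0.001]
wrist_force: [-6.8, 2.4, 4.9]
gripper_width: 10.2
```

arm_command(
  rows=[
    [[0,0,0,0.5,0,0,1],[0,0,0,1,-0.1,0,1],[0,0,0,1,-0.1,0,1],[0,0,0,1,-0.1,0,1],[0,0,0,1,-0.1,0,1],[0,0,0,1,-0.1,0,1],[0,0,0,1,-0.1,0,1]],
  ],
)

```text
time: 21.72
tcp_pos: [549.7, -112.6, 156.1]
tool_rot: [0.0, 0.999, -0.048, -0.002]
wrist_force: [-9.1, 3.1, 6.2]
gripper_width: 10.2
```

arm_command(
  rows=[
    [[0,0,0,0.6,0,0,1],[0,0,0,1.2,0,0,1],[0,0,0,1.8,0,0,1],[0,0,0,1.8,0,0,1],[0,0,0,1.8,0,0,1],[0,0,0,1.8,0,0,1],[0,0,0,1.8,0,0,1],[0,0,0,1.8,0,0,1]],
  ],
)

```text
time: 22.38
tcp_pos: [550.1, -112.7, 156.2]
tool_rot: [0.0, 0.999, -0.048, -0.004]
wrist_force: [-14.4, 3.3, 10.7]
gripper_width: 10.9
```

```bash
python3 -c "
from h import *
st();plate()"
```

```text
t 22.38 tcp [ 550.1 -112.7  156.2] F [-14.4   3.3  10.7] T [0.47 2.14 0.05] w 10.9 yaw -5.51 pitch 0.008
plate 0.09804157009639881 688
```

arm_command(
  rows=[
    [[0,0,0,-1.5,0.1,0.2,1],[0,0,0,-3,0.2,0.4,1],[0,0,0,-3,0.2,0.4,1],[0,0,0,-3,0.2,0.4,0.3],[0,0,0,-3,0.2,0.4,0],[0,0,0,-3,0.2,0.4,0],[0,0,0,-3,0.2,0.4,0],[0,0,0,-3,0.2,0.4,0]],
  ],
)

```text
time: 23.1
tcp_pos: [550.7, -112.9, 156.6]
tool_rot: [0.001, 0.999, -0.048, 0.001]
wrist_force: [-0.3, 0.4, 0.0]
gripper_width: 42.7
```

arm_command(
  rows=[
    [[0,0,0,0,0,15,0],[0,0,0,0,0,40,0],[0,0,0,0,0,70,0],[0,0,0,-20,10,80,0],[0,0,0,-50,30,80,0],[0,0,0,-85,50,80,0],[0,0,0,-120,70,80,0],[0,0,0,-150,90,60,0],[0,0,0,-150,110,60,0],[0,0,0,-150,113.5,60,0],[0,0,0,-150,113.5,60,0]],
  ],
)

```text
time: 24.02
tcp_pos: [400.5, 1.4, 217.0]
tool_rot: [0.001, 0.999, -0.047, 0.002]
wrist_force: [-0.6, -0.6, -0.4]
gripper_width: 42.7
```

```bash
python3 - <<'E'
from h import *
s=st();plate();plate()
D={}
for n in('top','side'):
    L=[get_image(n) for _ in range(6)]; d=L[0]; d['depth']=np.median([l['depth'] for l in L],0); d['img']=np.mean([l['img'] for l in L],0).astype(np.uint8); np.savez(n+'m.npz',**d); P=cloud(d)
    for nm,lo,hi in [('fin',[500,-140,90],[600,-80,106]),('bar',[370,-40,25],[470,40,70]),('shank',[462,-30,40],[485,20,70])]:
        m=np.all((P>lo)&(P<hi),-1)
        if m.sum()>3:
            print(n,nm,*rect(d,np.array(lo),np.array(hi),P)); Q=P[m]
            if nm!='fin': print('x range',Q[:,0].min(),Q[:,0].max(),'z fit',np.polyfit(Q[:,0],Q[:,2],1),'y fit',np.polyfit(Q[:,0],Q[:,1],1))
E
```

```text
t 24.02 tcp [400.5   1.4 217. ] F [-0.6 -0.6 -0.4] T [ 0.01 -0.01 -0.02] w 42.7 yaw -5.38 pitch -0.004
plate 0.08902393779492189 1119
plate 0.09323816703725463 1120
top fin 40 [ 553.7 -114.1   99. ] [ 565.7 -121.6] [23.6 64.1] 82.9
top bar 5 [467.3  -2.3  56.8] [467.3  -2.3] [13.2  0.1] 89.9
x range 467.2081583555973 467.34006544180835 z fit [ -13.82847923 6518.45206181] y fit [   21.35315597 -9979.96813648]
top shank 24 [475.3  -3.8  47.8] [475.8 -12.4] [33.1 17.7] 89.0
x range 467.2081583555973 484.89854830586995 z fit [ -0.67090664 366.63815158] y fit [ -0.27419769 126.51790354]
side fin 43 [ 556.1 -110.7   96.3] [ 565.  -114.1] [13.1 63.8] 83.3
side bar 191 [436.2   4.9  40.2] [434.6   1.1] [17.  68.6] 84.7
x range 400.1020689071521 469.36206979676405 z fit [ 0.10638279 -6.18482341] y fit [-0.03705358 21.07970575]
side shank 32 [475.3  -8.   47.9] [473.7 -11.3] [22.1 36. ] 0.6
x range 462.41104406526057 484.878451308733 z fit [-2.43541908e-02  5.94454638e+01] y fit [ -1.25440683 588.27084493]
```

arm_command(
  rows=[
    [[-0.6,-7,0.4,1,1,-12,0],[-1.3,-14,0.7,2,2,-25,0],[-1.3,-15,0.7,3,2,-38,0],[-1.3,-15,0.7,8,1.6,-58,0],[-1.3,-15,0.7,14,1.1,-80,0],[-1.3,-15,0.7,19,0.7,-100,0],[-1.3,-15,0.7,23,0.3,-114,0],[-1.3,-15,0.7,26.2,0.1,-124.4,0],[-1.3,-15,0.7,26.2,0.1,-124.4,0],[-1.3,-15,0.7,26.2,0.1,-124.4,0]],
  ],
)

```text
time: 25.55
tcp_pos: [426.1, 0.9, 91.7]
tool_rot: [0.005, 0.991, -0.042, 0.131]
wrist_force: [-0.1, 0.2, 0.4]
gripper_width: 42.6
```

arm_command(
  rows=[
    [[0,0,0,0,0,0,1],[0,0,0,0,0,0,1],[0,0,0,0,0,0,1],[0,0,0,0,0,0,1],[0,0,0,0,0,0,1],[0,0,0,0,0,0,1]],
  ],
)

```text
time: 26.05
tcp_pos: [427.2, 1.0, 93.1]
tool_rot: [0.005, 0.99, -0.041, 0.133]
wrist_force: [0.1, 1.6, 2.9]
gripper_width: 15.2
```

```bash
python3 -c "
from h import *
st();plate();plate()"
```

```text
t 26.05 tcp [427.2   1.   93.1] F [0.1 1.6 2.9] T [ 0.2  -0.12  0.46] w 15.2 yaw -4.79 pitch -0.267
plate 0.10624023324242278 1148
plate 0.10277443480366621 1140
```

arm_command(
  rows=[
    [[0.1,1.7,0,1.4,-0.1,4.2,1],[0.2,3.4,0,2.8,-0.2,8.5,1],[0.4,6.3,0,5.6,-0.4,15.3,1],[0.6,9.2,0,8.4,-0.5,22.2,1],[0.8,12,0,11.9,-0.8,28.8,1],[0.9,14.9,0,15.4,-1,36,1],[0.9,14.9,0,15.4,-1,36,1],[0.9,14.9,0,15.4,-1,36,1]],
  ],
)

```text
time: 26.82
tcp_pos: [441.9, -0.3, 127.2]
tool_rot: [0.003, 0.999, -0.042, 0.002]
wrist_force: [1.2, -1.2, -1.7]
gripper_width: 15.2
```

```bash
python3 -c "
from h import *
st();plate();plate()"
```

```text
t 26.82 tcp [ 4.419e+02 -3.000e-01  1.272e+02] F [ 1.2 -1.2 -1.7] T [-0.08 -0.47 -0.01] w 15.2 yaw -4.8 pitch -0.004
plate 0.06276510739679848 1148
plate 0.059002067055380164 1138
```

arm_command(
  rows=[
    [[0.2,2.9,0,4.1,-0.2,6.2,1],[0.4,5.7,0,8.3,-0.5,12.6,1],[0.5,8.6,0,13,-0.8,19,1],[0.7,11.5,0,17.7,-1.1,25.5,1],[0.7,11.5,0,17.7,-1.1,25.5,1],[0.7,11.5,0,8,-0.4,27.5,1],[0.7,11.5,0,-5,0.6,30.1,1],[0.7,11.5,0,-20,1.8,33.2,1],[0.7,11.5,0,-35,3,36.5,1],[0.7,11.5,0,-47,3.8,40,1],[0.7,11.5,0,-47,3.8,60,1],[0.7,11.5,0,-47,3.8,90,1]],
  ],
)

```text
time: 27.92
tcp_pos: [390.1, 4.2, 214.3]
tool_rot: [0.001, 0.994, -0.041, -0.103]
wrist_force: [0.4, 0.1, -3.5]
gripper_width: 15.3
```

```bash
python3 -c "
from h import *
st();plate();plate()
b=get_image('side');np.savez('side2.npz',**b)"
```

```text
t 27.92 tcp [390.1   4.2 214.3] F [ 0.4  0.1 -3.5] T [-0.01 -0.22  0.02] w 15.3 yaw -4.79 pitch 0.206
plate 0.06964284319954177 1144
plate 0.0670395444687483 1154
```

```bash
python3 -c "
import sys;sys.path.insert(0,'.')
from h import *
print((rot_bar(0,np.radians(16.9))*rot_bar(.2,np.radians(-4.8)).inv()).as_rotvec(degrees=True))"
```

```text
[  1.21498194 -11.46354065  21.62727144]
```

arm_command(
  rows=[
    [[0,-1,2,8,20,0,1],[0.2,-2.5,4.5,16,45,0,1],[0.4,-4,7.5,25,75,0,1],[0.6,-6,11,35,105,0,1],[0.8,-8,14.5,46,135,-5,1],[1,-10,18,58,165,-20,1],[1.2,-11.5,21,70,190,-40,1],[1.2,-11.5,21.6,78,206,-60,1],[1.2,-11.5,21.6,80.5,211.5,-78,1],[1.2,-11.5,21.6,80.5,211.5,-90,1],[1.2,-11.5,21.6,80.5,211.5,-90,1],[1.2,-11.5,21.6,80.5,211.5,-90,1]],
  ],
)

```text
time: 29.07
tcp_pos: [473.7, 214.1, 126.1]
tool_rot: [0.006, 0.989, 0.147, 0.0]
wrist_force: [0.3, -0.7, -2.8]
gripper_width: 15.1
```

```bash
python3 - <<'E'
from h import *
s=st()
L=[get_image('side') for _ in range(5)]; d=L[0]; d['depth']=np.median([l['depth'] for l in L],0);P=cloud(d)
T=s['tcp_pos'];y=np.radians(16.9)
t=(P[...,0]-T[0])*np.cos(y)+(P[...,1]-T[1])*np.sin(y); w=-(P[...,0]-T[0])*np.sin(y)+(P[...,1]-T[1])*np.cos(y)
m=(t>45)&(t<180)&(abs(w)<25)&(P[...,2]>T[2]-100)&(P[...,2]<T[2]-40)
print(m.sum(),'t max',t[m].max(),'shank z-T fit',np.polyfit(t[m],P[...,2][m]-T[2],1))
m=(t>-60)&(t<40)&(w>2)&(w<20)&(P[...,2]>T[2]-95)&(P[...,2]<T[2]-50)&((t<-14)|(t>14))
print('grip',m.sum(),t[m].min(),t[m].max(),P[...,2][m].min()-T[2],P[...,2][m].max()-T[2])
E
```

```text
t 29.07 tcp [473.7 214.1 126.1] F [ 0.3 -0.7 -2.8] T [0.04 0.02 0.03] w 15.1 yaw 16.85 pitch 0.001
181 t max 165.31556155532047 shank z-T fit [-2.01855936e-02 -5.93270496e+01]
grip 109 -38.979578029242006 38.780531573000474 -76.63260155264945 -50.15013019920853
```

arm_command(
  rows=[
    [[0.2,-0.5,0,0,0,-12,1],[0.3,-1,0,0,0,-25,1],[0.3,-1,0,0,0,-35,1],[0.3,-1,0,0,0,-41,1],[0.3,-1,0,0,0,-44,1],[0.3,-1,0,0,0,-46,1],[0.3,-1,0,0,0,-46,1],[0.3,-1,0,0,0,-46,1]],
  ],
)

```text
time: 29.98
tcp_pos: [475.8, 215.3, 82.6]
tool_rot: [0.004, 0.989, 0.147, 0.012]
wrist_force: [0.4, -0.4, -3.5]
gripper_width: 14.8
```

arm_command(
  rows=[
    [[0,0,0,0,0,-1,1],[0,0,0,0,0,-2,1],[0,0,0,0,0,-2,1],[0,0,0,0,0,-2,1]],
  ],
)

```text
time: 30.32
tcp_pos: [475.4, 215.2, 80.2]
tool_rot: [0.004, 0.989, 0.147, 0.012]
wrist_force: [-0.5, -0.5, -3.1]
gripper_width: 15.0
```

arm_command(
  rows=[
    [[0,0,0,0,0,-1,1],[0,0,0,0,0,-2,1],[0,0,0,0,0,-2,1],[0,0,0,0,0,-2,1]],
  ],
)

```text
time: 30.65
tcp_pos: [475.3, 215.1, 78.0]
tool_rot: [0.004, 0.989, 0.147, 0.011]
wrist_force: [0.1, -0.1, -3.8]
gripper_width: 14.9
```

arm_command(
  rows=[
    [[0,0,0,0,0,-1,1],[0,0,0,0,0,-2,1],[0,0,0,0,0,-2,1],[0,0,0,0,0,-2,1]],
  ],
)

```text
time: 30.98
tcp_pos: [475.6, 215.3, 77.3]
tool_rot: [0.004, 0.989, 0.147, 0.012]
wrist_force: [-3.3, -1.3, 5.4]
gripper_width: 15.2
```

arm_command(
  rows=[
    [[0,0,0,0,0,1,1],[0,0,0,0,0,1,0.4],[0,0,0,0,0,1,0.1],[0,0,0,0,0,1,0],[0,0,0,0,0,1,0],[0,0,0,0,0,10,0],[0,0,0,0,0,35,0],[0,0,0,0,0,70,0],[0,0,0,0,0,105,0],[0,0,0,0,0,140,0],[0,0,0,0,0,170,0],[0,0,0,0,0,170,0]],
  ],
)

```text
time: 31.98
tcp_pos: [478.2, 216.2, 255.5]
tool_rot: [0.002, 0.989, 0.147, 0.02]
wrist_force: [1.1, 0.5, 0.7]
gripper_width: 42.7
```

arm_command(
  rows=[
    [[0,0,0,-40,-10,20,0],[0,0,0,-75,-20,20,0],[0,0,0,-110,-30,20,0],[0,0,0,-130,-50,20,0],[0,0,0,-130,-60,20,0],[0,0,0,-130,-60,20,0],[0,0,0,-130,-60,20,0]],
  ],
)

```text
time: 32.57
tcp_pos: [345.5, 155.1, 266.6]
tool_rot: [0.003, 0.989, 0.146, 0.012]
wrist_force: [0.1, -0.6, 0.3]
gripper_width: 42.6
```

```bash
python3 - <<'E'
from h import *
st();plate();plate()
for n in('top','side'):
    L=[get_image(n) for _ in range(6)]; d=L[0]; d['depth']=np.median([l['depth'] for l in L],0); P=cloud(d); np.savez(n+'m.npz',**d)
    for nm,lo,hi in [('bar',[425,185,8],[660,290,45]),('grip',[425,185,24],[530,240,45]),('fin',[500,-140,90],[575,-80,106]),('slab',[495,-140,62],[585,-90,72]),('reel',[500,120,40],[640,200,75])]:
        m=np.all((P>lo)&(P<hi),-1)
        if m.sum()>3: print(n,nm,*rect(d,np.array(lo),np.array(hi),P))
E
```

```text
t 32.57 tcp [345.5 155.1 266.6] F [ 0.1 -0.6  0.3] T [ 0.    0.05 -0.02] w 42.6 yaw 16.82 pitch -0.024
plate 0.056634875412289 1127
plate 0.06437344053122929 1157
top bar 243 [529.6 228.6  23. ] [537.9 231.7] [203.8  16.2] 16.8
top grip 102 [473.2 211.5  31.1] [473.7 212.1] [69.3 15.9] 16.3
top fin 34 [ 548.2 -113.3  100.2] [ 547.8 -113.5] [11.6 26.3] 81.9
top slab 144 [ 562.9 -114.8   66.4] [ 560.4 -114.3] [43.3 52.1] 82.6
side bar 443 [514.2 229.8  19.8] [535.3 233.2] [204.4  17.4] 16.8
side grip 140 [469.6 214.9  29.2] [470.6 213.1] [68.9 16.5] 17.4
side fin 34 [ 546.1 -109.9   95.8] [ 546.6 -110.8] [11.  26.7] 85.5
side slab 88 [ 560.1 -109.3   65. ] [ 559.3 -114.1] [40.  53.9] 83.6
```

```bash
python3 -c "
from workcell import finish_job
print(finish_job())"
```

```text
the job is handed in; nothing more can be done
None
```

The job is done and handed in at about 33 s. The plate rests on the shim, and the bar lies flat on the left bench.

**What I did**
- **Levering:** I hooked the toe under the plate edge and pressed the grip down. The plate sagged again as I eased up after the first press, so I pressed a second time. The plate then held by itself at about 0.10 rad after I let go. That second press met 18 N, the first 47 N, probably at the rubber stop.
- **Shim:** I slid it along the pedestal until it met a firm stop, about 5 mm in front of where I put the stud's axis. I pressed it there at 9 to 14 N for about a second, then released it.
- **Bar:** I lifted it out of the catch and withdrew it. I laid it about where it had started.

**Last checks**
- **Plate:** the measured angle was about 0.06 rad, or 0.066 with the camera's small zero offset. That is within the 0.06 to 0.075 expected. Single readings scattered from 0.057 to 0.064.
- **Bar:** the depth images from both cameras show it level on the bench.
- **Robot:** it touched nothing at the end.

**What disagreed or went unchecked**
- **Shim position:** the cameras place the shim's fin 1 to 2 mm in front of where the arm felt the stop. That is about the size of a pixel and the calibration error, and the two cameras also differ by 1 to 3 mm, so I read it as measuring error.
- **Bystanders:** I did not check them in the final images. The arm did not come near them.

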